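# Heft the returned cartons and send the full ones through the turntable

### The job

Heft each returned carton of bolts on the bench: set those more than half full on the half of the turntable that faces you, and put those less than half full in the green top-up tray, none stacked (one that is about half full may go either way). When all are sorted, open the latch lever, turn the turntable its half turn until it meets the stop so that the fuller cartons face the counter, and put the latch lever fully home again. Leave the other parts on the bench where they are.

Things in the scene. Friction and masses are not known exactly. Their poses are not given: they have to be found in the camera images.
- carton_1: one of three or four identical closed cardboard cartons of bolts, 85 x 55 x 60 mm (its x, y, z); origin at its centre; starts flat on the bench, z up, at the robot's right. Empty it weighs 0.06 kg, brim-full 0.72 kg, half full about 0.39 kg; any fill can occur; contents do not shift
- carton_2: as carton_1
- carton_3: as carton_1; may be absent (None)
- carton_4: as carton_1; may be absent (None)
- tray: the top-up tray: fixed shallow green open tray, 135 x 290 mm outside (x, y), walls 4 mm thick and 30 mm high, floor 4 mm thick; origin under the middle of its bottom, at bench height; room for three cartons side by side along y, long sides along x
- deck: turntable deck: round plate 330 mm across, top 50 mm above the bench, rim 12 mm high, 4 mm thick. Origin: centre of the plate's top, z up. A partition (8 mm thick, 300 long, 50 high) along its y axis parts two halves; at the start deck x < 0 faces the robot, x > 0 the counter. A half takes three cartons side by side along deck y, long sides along deck x
- post (a point): grip point on the black upright round post (24 mm diameter) by which the deck is turned. The post stands at one end of the partition, at deck (0, -0.128), and rises 135 mm above the plate; this point is 110 mm above the plate, 160 mm above the bench
- turntable (a joint): angle of the deck about its upright axis, counter-clockwise from above: 0 at the start, against a stop; pi against the other stop. From 0 it turns only counter-clockwise (the post passes the side away from the robot). Light friction (0.2 N m); stays where left; no spring or detent; cannot turn while the latch is home
- latch (a joint): angle of the latch lever, counter-clockwise from above: 0 (start) fully home, its tooth in a notch of the ring under the deck's edge; 0.7 open against its stop; tooth clear of the ring above 0.35. Stays where left (friction 0.15 N m); goes home only with the deck within about 0.03 rad of either stop
- latch_grip (a point): grip point on the black upright round handle of the latch lever (22 mm diameter, from 48 to 118 mm above the bench); this point is 92 mm above the bench, 136 mm from the pivot. To open, the handle swings away from the deck, to the robot's right
- latch_pivot (a point): pivot of the latch lever (upright axis), 48 mm above the bench, beside the deck on the robot's right
- gear: bystander: cast gear about 92 mm across, 34 mm high, near the robot; origin under its centre
- bearing: bystander: ball bearing 62 mm across, 19 mm high, on the far right; origin under its centre
- flange: bystander: hub flange 100 mm across, 55 mm high, at the back; origin under its centre
- shaft: bystander: splined shaft about 290 mm long, 38 mm across, lying at the back right; origin under its middle
- wrench: bystander: wrench about 190 mm long, lying near the robot
- rotor: bystander: brake rotor 170 mm across, 45 mm high, at the far right side; origin under its centre
There are look-alikes about, which are no part of the job. What is shaped like the carton_3 but black or purple is not meant.

How it is judged (in metres and radians):
On the way, in this order (a step that is already met when the one before it is completed fails the run):
1. every carton present is sorted by weight, the fuller ones on the stores half of the deck and the lighter ones in the tray, with the turntable still at its first stop (((x of carton_1 in the frame of deck below -0.02 m and horizontal distance between carton_1 and deck below 0.15 m and z of carton_1 in the frame of deck between 0.02 and 0.055 m and contact force between carton_1 and deck above 3 N) or (x of carton_1 in the frame of tray between -0.063 and 0.063 m and y of carton_1 in the frame of tray between -0.14 and 0.14 m and z of carton_1 in the frame of tray between 0.02 and 0.06 m and contact force between carton_1 and tray between 0.2 and 4.6 N)) and ((x of carton_2 in the frame of deck below -0.02 m and horizontal distance between carton_2 and deck below 0.15 m and z of carton_2 in the frame of deck between 0.02 and 0.055 m and contact force between carton_2 and deck above 3 N) or (x of carton_2 in the frame of tray between -0.063 and 0.063 m and y of carton_2 in the frame of tray between -0.14 and 0.14 m and z of carton_2 in the frame of tray between 0.02 and 0.06 m and contact force between carton_2 and tray between 0.2 and 4.6 N)) and ((x of carton_3 in the frame of deck below -0.02 m and horizontal distance between carton_3 and deck below 0.15 m and z of carton_3 in the frame of deck between 0.02 and 0.055 m and contact force between carton_3 and deck above 3 N) or (x of carton_3 in the frame of tray between -0.063 and 0.063 m and y of carton_3 in the frame of tray between -0.14 and 0.14 m and z of carton_3 in the frame of tray between 0.02 and 0.06 m and contact force between carton_3 and tray between 0.2 and 4.6 N)) and ((x of carton_4 in the frame of deck below -0.02 m and horizontal distance between carton_4 and deck below 0.15 m and z of carton_4 in the frame of deck between 0.02 and 0.055 m and contact force between carton_4 and deck above 3 N) or (x of carton_4 in the frame of tray between -0.063 and 0.063 m and y of carton_4 in the frame of tray between -0.14 and 0.14 m and z of carton_4 in the frame of tray between 0.02 and 0.06 m and contact force between carton_4 and tray between 0.2 and 4.6 N)) and linear speed of each of carton_1, carton_2, carton_3, carton_4 below 0.02 m/s and value of joint turntable below 0.06 rad), for 0.2 s.
2. the turntable has been turned half a turn, to its other stop (value of joint turntable above 3.09 rad), for 0.2 s.
At the end, for the whole second after the job is handed in: each carton rests at rest, unstacked: on the deck half x < 0 (centre over 20 mm from the partition, under 150 mm from the axis) if over 0.31 kg, or in the tray if under 0.47 kg (between: either); turntable within 0.05 rad of its far stop, latch within 0.06 rad of home (((x of carton_1 in the frame of deck below -0.02 m and horizontal distance between carton_1 and deck below 0.15 m and z of carton_1 in the frame of deck between 0.02 and 0.055 m and contact force between carton_1 and deck above 3 N) or (x of carton_1 in the frame of tray between -0.063 and 0.063 m and y of carton_1 in the frame of tray between -0.14 and 0.14 m and z of carton_1 in the frame of tray between 0.02 and 0.06 m and contact force between carton_1 and tray between 0.2 and 4.6 N)) and ((x of carton_2 in the frame of deck below -0.02 m and horizontal distance between carton_2 and deck below 0.15 m and z of carton_2 in the frame of deck between 0.02 and 0.055 m and contact force between carton_2 and deck above 3 N) or (x of carton_2 in the frame of tray between -0.063 and 0.063 m and y of carton_2 in the frame of tray between -0.14 and 0.14 m and z of carton_2 in the frame of tray between 0.02 and 0.06 m and contact force between carton_2 and tray between 0.2 and 4.6 N)) and ((x of carton_3 in the frame of deck below -0.02 m and horizontal distance between carton_3 and deck below 0.15 m and z of carton_3 in the frame of deck between 0.02 and 0.055 m and contact force between carton_3 and deck above 3 N) or (x of carton_3 in the frame of tray between -0.063 and 0.063 m and y of carton_3 in the frame of tray between -0.14 and 0.14 m and z of carton_3 in the frame of tray between 0.02 and 0.06 m and contact force between carton_3 and tray between 0.2 and 4.6 N)) and ((x of carton_4 in the frame of deck below -0.02 m and horizontal distance between carton_4 and deck below 0.15 m and z of carton_4 in the frame of deck between 0.02 and 0.055 m and contact force between carton_4 and deck above 3 N) or (x of carton_4 in the frame of tray between -0.063 and 0.063 m and y of carton_4 in the frame of tray between -0.14 and 0.14 m and z of carton_4 in the frame of tray between 0.02 and 0.06 m and contact force between carton_4 and tray between 0.2 and 4.6 N)) and linear speed of each of carton_1, carton_2, carton_3, carton_4 below 0.02 m/s and value of joint turntable above 3.09 rad and value of joint latch below 0.06 rad and velocity of joint turntable below 0.02 rad/s); the robot touches nothing.
It fails at once if a gear, bearing, flange, shaft, wrench or rotor on the bench is displaced by more than 50 mm (distance of any of gear, bearing, flange, shaft, wrench, rotor from where it was at the start of the episode above 0.05 m).
Of carton_3, carton_4 only 1 to 2 are there at a start; the rules pass over those that are not, and their reading is None.
At some moment in a run one of carton_1, carton_2, carton_3, carton_4 may be knocked a few centimetres aside while the robot is not near it.
Once in a run the grip may slacken for a moment while it holds something.
It also fails if it takes over 210 s, if anything falls off the work surface, if the arm or the gripper's body presses on something with over 40 N, if the wrist force passes 120 N, or if a joint passes its speed limit or range.

### The arm

A 6-joint arm with a two-finger parallel gripper is mounted at the origin on the work surface. World frame = base frame: x ahead of the robot, y to its left, z up, the work surface at z = 0. Lengths are in mm, angles in degrees, forces in N, time in s.
With the tool pointing down it reaches from about 300 to 850 mm from the base axis. Payload 4.2 kg.
Tool frame: the origin (TCP) lies on the centre line of the jaws, within the pads' length; the fingertips stand 14 mm ahead of it and the grasp point (between the pads) lies 5 mm behind it; z points along the fingers, y is the line along which they close (so a half turn about z gives the same grasp; the last joint's range is limited). The gripper opens to 91 mm and grips with 3 to 60 N. Pads are 32 mm wide; open, the fingers measure 118 mm over their backs; the gripper's body (76 mm by 178 mm) begins 60 mm behind the grasp point.
Start: joints at [69.442, 18.312, 89.639, -0, 72.044, -1.146], TCP at [191.107, 542.328, 227.976] pointing down, gripper open.
Joint ranges: [-177.97, 177.97], [-48.28, 115.42], [12.27, 149.76], [-77.06, 257.06], [2.81, 150.46], [-146.56, 146.56]. Speed limits (degrees/s): [147.25, 147.25, 180, 180, 180, 180].

### API

Orientations are given as [roll, pitch, yaw] about the fixed x, y, z axes, in that order (R = Rz(yaw) Ry(pitch) Rx(roll)).
In Python, from workcell import * gives the robot as it stands. The module is installed in compiled form; this text tells all that it offers.
- The arm moves only by the shell command python3 -m crank 'ROWS' [FORCE]. ROWS is JSON, a list of rows, each an object of numbers: "grip": the finger opening in m, from 0 to 0.0912; "x", "y", "z": the shift along the tool's x, y, z in m; "yaw": the turn about the tool's z in rad. In form: [{"grip": .., "x": .., "y": .., "z": .., "yaw": ..}, ...]. A call has exactly 5 rows; each row is the pose to reach, as a shift and turn from the pose commanded when the call began, along the tool's axes at that moment; what a row does not reach only later rows make up. A row lasts 1/12 s, in which the tool goes at most 41.7 mm and 7.16 degrees, less where a joint would pass 70% of its speed; a pose out of reach is approached as far as the arm can. A call with a gripper value outside its range is refused whole. The fingers move at their own pace and stop on an object; FORCE is the grip in N (left out, the last holds). Time passes only in rows, so rows that repeat a pose let the fingers close, or fill a call up. It gives the time, the measured TCP pose, the force, the opening and the grip force at its end, in the units of the state.
- state(): the state, without advancing time (a new reading comes with each control period).
- grab_frame(name): name is "scene" or "top" or "wrist"; returns the picture (400x640x3 uint8, red, green, blue); there is no depth.
- camera_model(name): a dict with "intrinsics" (3x3 intrinsics, pixels), "distortion" ([k1, k2, p1, p2, k3] as OpenCV has them; the pictures are not rectified), "R" (3x3) and "t" (3): a world point X has camera coordinates R X + t. Camera axes: x right, y down, z forward; pixel columns grow to the right and rows downward; lengths in mm; the calibration is good to about 2 mm. A picture is of the moment at which its call begins: read the wrist's pose just before it. camera_model takes no time and is no camera call; for the wrist camera it gives the pose at the moment of the call.
- job_done(): hands the job in; it is judged then, once.
The state is a dict: "time_s": time; "qpos": joint angles; "qvel": joint speeds; "effort": joint torques, N m; "ee_pos": TCP position; "ee_rot": TCP orientation; "force": force on the tool from outside, world axes, zero at the start; "torque": the same for the moment, N m; "gripper_width": finger opening in mm; "gripper_force": force on a finger pad.
Only numpy, scipy, OpenCV 4.12 (cv2) and the standard library are available. Lean on these libraries where they do the work, as an engineer would, in place of code of your own. Each camera call takes 0.05 s, during which the arm holds its last target. There are 200 camera calls.

## Working session

There is one attempt and no reset: what is moved stays moved. The work goes in short steps, Python scripts to look and compute and a shell command to move; the robot and the scene stay as the last step left them, time stands still between calls to the robot, and variables do not carry over. Pictures are saved under pics/ and viewed, at most 14 in all, crops included, and the job is handed in when it is done.

```bash
mkdir -p pics; cat > h.py <<'E'
from workcell import *
import numpy as np, cv2, json
from scipy.spatial.transform import Rotation as Ro
def ray(m,px):
    K=np.array(m["intrinsics"],float);d=np.array(m["distortion"],float)
    u=cv2.undistortPoints(np.array([[px]],float),K,d)[0,0]
    R=np.array(m["R"]);t=np.array(m["t"]).ravel()
    return -R.T@t, R.T@np.array([u[0],u[1],1.])
def onz(m,px,z):
    c,d=ray(m,px); return (c+d*(z-c[2])/d[2]).round(1)
def tri(a):
    A=np.zeros((3,3));b=np.zeros(3)
    for m,px in a:
        c,d=ray(m,px);d=d/np.linalg.norm(d);P=np.eye(3)-np.outer(d,d);A+=P;b+=P@c
    return np.linalg.solve(A,b).round(1)
def proj(m,X):
    rv=cv2.Rodrigues(np.array(m["R"],float))[0]
    return cv2.projectPoints(np.array([X],float),rv,np.array(m["t"],float),np.array(m["intrinsics"],float),np.array(m["distortion"],float))[0].reshape(-1,2).round(0)
def save(n,img,crop=None,s=1):
    if crop: x0,y0,x1,y1=crop; img=img[y0:y1,x0:x1]
    cv2.imwrite("pics/"+n,cv2.resize(img[:,:,::-1],None,fx=s,fy=s,interpolation=cv2.INTER_CUBIC))
def go(x,y,z,yaw=None):
    s=state();R=Ro.from_euler('xyz',s["ee_rot"],degrees=True)
    d=R.inv().apply(np.array([x,y,z])-s["ee_pos"]);print("tool shift m",(d/1000).round(4),"yaw tool",s["ee_rot"])
E
python3 - <<'E'
from h import *
s=state();print(s)
a=grab_frame("scene");b=grab_frame("top")
np.save("s0",a);np.save("t0",b)
save("scene0.png",a,None,1.25);save("top0.png",b,None,1.25)
for n in("scene","top","wrist"):
    m=camera_model(n);print(n,-np.array(m["R"]).T@np.array(m["t"]).ravel(),np.array(m["R"])[2])
E
```

```text
{'time_s': 0.0, 'qpos': array([ 6.94417728e+01,  1.83510486e+01,  8.97071992e+01, -1.08490923e-03,
        7.20429827e+01, -1.14508830e+00]), 'qvel': array([ 0.02054526, -0.08652252, -0.03588013,  0.02797704, -0.06183634,
        0.0549723 ]), 'effort': array([-9.65056970e-04, -4.12471211e+01, -2.31968486e+01,  7.28436001e-02,
        4.58265329e-02, -1.33359613e-04]), 'ee_pos': array([190.94383545, 541.8567739 , 227.12082054]), 'ee_rot': array([-1.79898769e+02, -9.91751481e-04,  1.60587196e+02]), 'force': array([ 0.45473477,  0.25631221, -0.28367481]), 'torque': array([0.03597764, 0.00795462, 0.0150409 ]), 'gripper_force': 0.0, 'gripper_width': 91.2507066475381}
scene [1371.84507538   37.7616101  1078.32432297] [-0.67316688 -0.17175972 -0.71926696]
top [ 333.65076557 -184.76825588 1322.84085875] [ 0.13148319 -0.00382581 -0.99131102]
wrist [121.04978098 566.36115994 383.74305222] [ 0.24831246 -0.08979679 -0.96450892]
```

View pics/scene0.png

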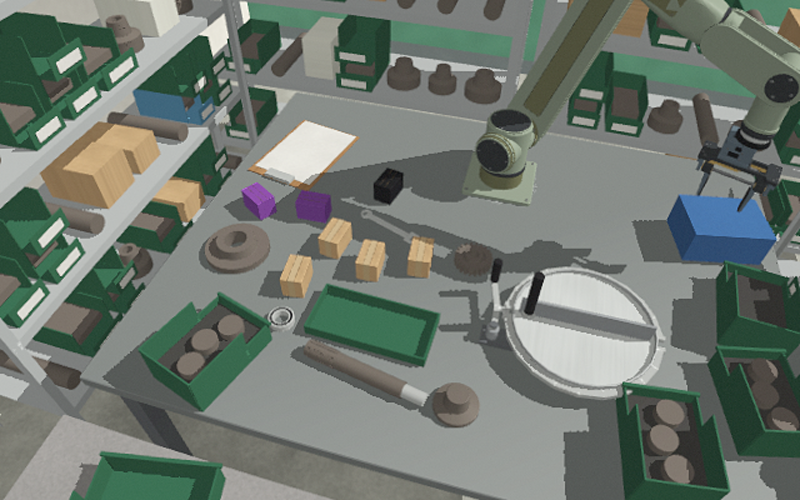

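View pics/top0.png

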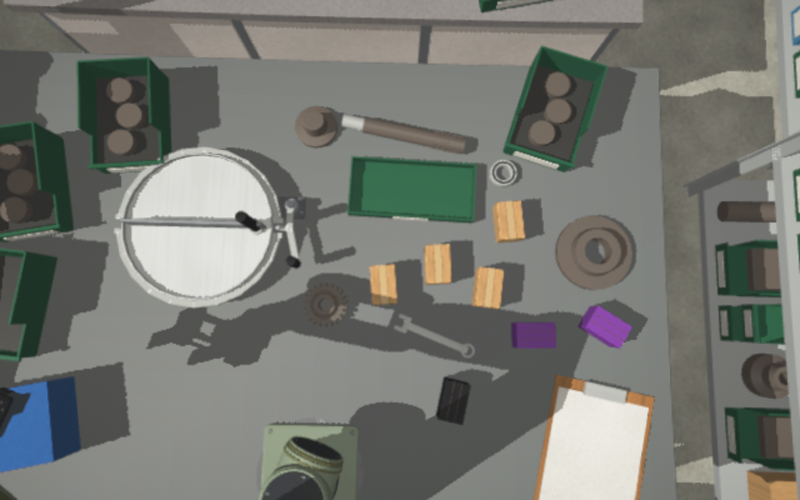

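Four tan cartons are visible, at top-view pixels (383,284), (438,264), (488,287) and (508,221). The look-alikes are purple at (534,335) and (605,327), and black at (453,400). The deck is at (200,225), its post at (245,218), the latch handle at (293,262) and the tray at (412,190). Next I'll take close crops.

```bash
python3 - <<'E'
from h import *
a=np.load("s0.npy");b=np.load("t0.npy")
save("tc.png",b,(270,110,470,260),4);save("sc.png",a,(210,165,370,285),5)
c=np.vstack([cv2.resize(b[110:260,80:260],None,fx=3.2,fy=3.2,interpolation=cv2.INTER_CUBIC)[:, :576]])
cv2.imwrite("pics/td.png",c[:,:,::-1])
save("sd.png",a,(370,195,540,322),4.7)
E
```

```text
(no output)
```

View pics/tc.png

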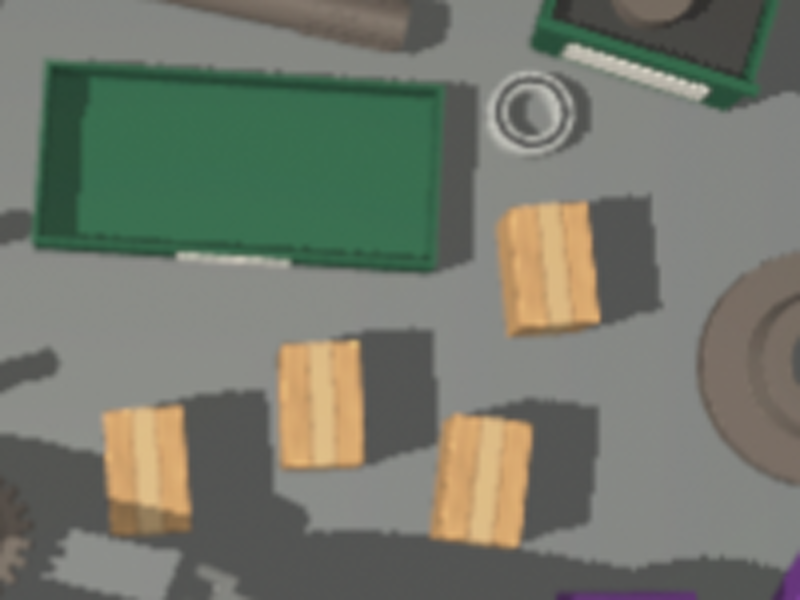

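View pics/sc.png

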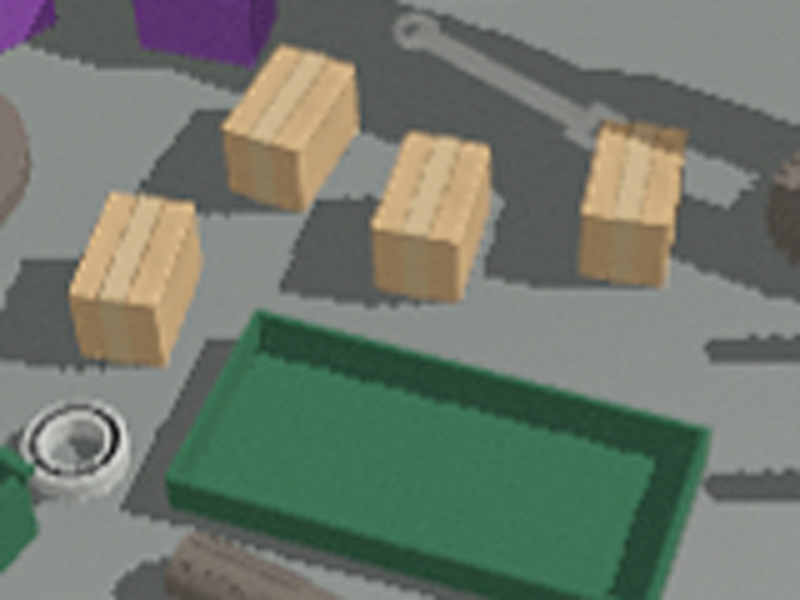

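View pics/td.png

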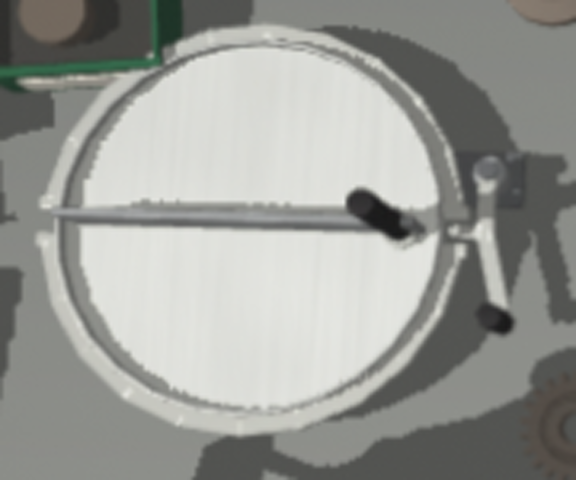

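View pics/sd.png

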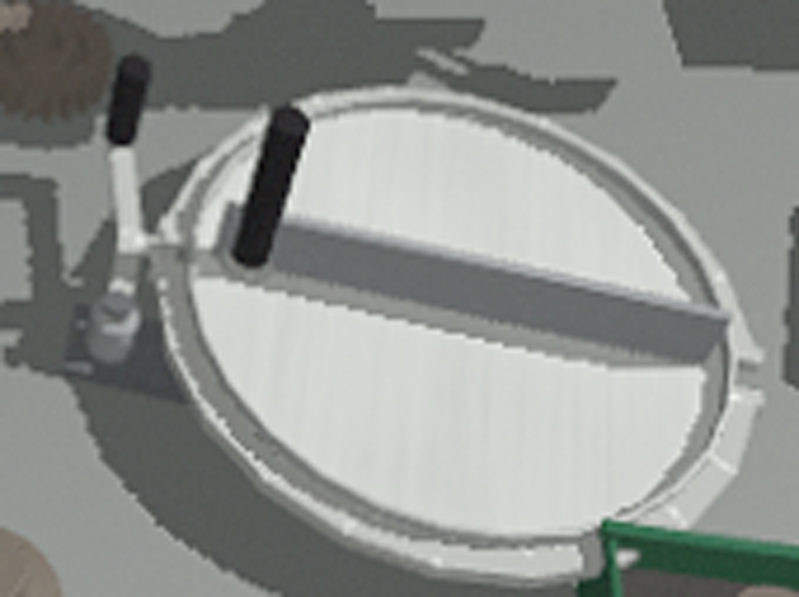

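```bash
cat > m.py <<'E'
from h import *
T=camera_model("top");S=camera_model("scene")
tc=lambda u,v:(T,(270+u/4,110+v/4)); sc=lambda u,v:(S,(210+u/5,165+v/5))
td=lambda u,v:(T,(80+u/3.2,110+v/3.2)); sd=lambda u,v:(S,(370+u/4.7,195+v/4.7))
C=dict(A=([(104,412),(183,406),(190,530),(110,533)],[(583,213),(672,220)][::-1]+[(605,123),(687,132)]),
B=([(280,343),(358,340),(363,466),(281,467)],[(460,240),(373,227),(412,132),(490,147)]),
C=([(450,413),(532,424),(518,547),(432,538)],[(302,150),(225,125),(283,45),(355,67)]),
D=([(512,208),(587,203),(600,320),(520,328)],[(158,305),(70,295),(115,193),(195,205)]))
for k,(t,s) in C.items():
    P=np.array([tri([tc(*a),sc(*b)]) for a,b in zip(t,s)]);Q=np.array([onz(*tc(*a),60) for a in t])
    Q2=np.array([onz(*sc(*a),60) for a in s])
    for q in(P,Q,Q2):
        d=q[0]-q[3]+q[1]-q[2]; print(k,q.mean(0).round(1),"long ang",np.degrees(np.arctan2(d[1],d[0])).round(1),"len",np.linalg.norm(d)/2)
print("tray top corners",[onz(*tc(*a),30) for a in[(47,62),(442,85),(435,270),(35,245)]],[onz(*sc(*a),30) for a in[(258,312),(710,432),(168,483)]])
print("tray h",tri([tc(435,270),sc(258,312)]),tri([tc(35,245),sc(710,432)]),tri([tc(442,85),sc(168,483)]))
print("post top",tri([td(362,203),sd(290,118)]),"latch top",tri([td(488,318),sd(134,65)]))
print("pivot",tri([td(488,167),sd(115,300)]))
print("part ends top", onz(*td(55,211),100),onz(*sd(727,320),100),tri([td(55,211),sd(727,320)]))
print("deck rim", [onz(*td(*a),62) for a in[(62,215),(450,225),(265,42),(255,415)]])
E
python3 m.py
```

```text
A [ 409.8 -149.9   53.5] long ang 5.0 len 84.44906749041105
A [ 409.9 -152.2   60. ] long ang 4.5 len 84.25888677166344
A [ 415.4 -146.5   60. ] long ang 5.2 len 79.2776292531506
B [ 458.4 -269.7   54. ] long ang 2.5 len 86.83901772820782
B [ 458.2 -271.1   60. ] long ang 2.1 len 86.75903411172811
B [ 463.4 -266.    60. ] long ang 2.3 len 83.5192343116243
C [ 407.8 -382.9   54.5] long ang -6.1 len 85.69450099043694
C [ 407.9 -383.4   60. ] long ang -7.3 len 86.05592658265901
C [ 412.9 -379.2   60. ] long ang -6.1 len 82.17256233074397
D [ 559.8 -431.9   52.9] long ang 5.0 len 84.37112954085663
D [ 559.4 -433.2   60. ] long ang 4.8 len 84.04202817638327
D [ 565.2 -425.8   60. ] long ang 5.4 len 84.02221432454625
tray top corners [array([705.4, -71.8,  30. ]), array([ 694.8, -358.1,   30. ]), array([ 558.9, -353.7,   30. ]), array([570.7, -67.5,  30. ])] [array([ 568.6, -346.8,   30. ]), array([580.9, -60.4,  30. ]), array([ 703.3, -351.6,   30. ])]
tray h [ 560.3 -353.1   18.8] [572.5 -63.9  18.1] [ 697.  -357.5   19.8]
post top [532.5 136.3 179.5] latch top [450.5  45.2 110.6]
pivot [589.6  62.7  51.2]
part ends top [533.8 408.6 100. ] [543.4 412.  100. ] [535.5 414.6  90. ]
deck rim [array([536.7, 420.9,  62. ]), array([535.7,  89.8,  62. ]), array([694.4, 258.7,  62. ]), array([368.6, 245.9,  62. ])]
```

```bash

python3 -m crank '[{"grip":0.09,"x":-0.022,"y":-0.029,"z":0,"yaw":0},{"grip":0.09,"x":-0.044,"y":-0.058,"z":0,"yaw":0},{"grip":0.09,"x":-0.066,"y":-0.087,"z":0,"yaw":0},{"grip":0.09,"x":-0.088,"y":-0.116,"z":0,"yaw":0},{"grip":0.09,"x":-0.11,"y":-0.145,"z":0,"yaw":0}]' 40
python3 -m crank '[{"grip":0.09,"x":-0.022,"y":-0.029,"z":0,"yaw":0},{"grip":0.09,"x":-0.044,"y":-0.058,"z":0,"yaw":0},{"grip":0.09,"x":-0.066,"y":-0.087,"z":0,"yaw":0},{"grip":0.09,"x":-0.088,"y":-0.116,"z":0,"yaw":0},{"grip":0.09,"x":-0.11,"y":-0.145,"z":0,"yaw":0}]'
python3 -m crank '[{"grip":0.09,"x":-0.022,"y":-0.029,"z":0,"yaw":0},{"grip":0.09,"x":-0.044,"y":-0.058,"z":0,"yaw":0},{"grip":0.09,"x":-0.066,"y":-0.087,"z":0,"yaw":0},{"grip":0.09,"x":-0.088,"y":-0.116,"z":0,"yaw":0},{"grip":0.09,"x":-0.11,"y":-0.145,"z":0,"yaw":0}]'
python3 -m crank '[{"grip":0.09,"x":-0.022,"y":-0.029,"z":0,"yaw":0},{"grip":0.09,"x":-0.044,"y":-0.058,"z":0,"yaw":0},{"grip":0.09,"x":-0.066,"y":-0.087,"z":0,"yaw":0},{"grip":0.09,"x":-0.088,"y":-0.116,"z":0,"yaw":0},{"grip":0.09,"x":-0.108,"y":-0.144,"z":0,"yaw":0}]'
for i in 1 2 3 4 5; do python3 -m crank '[{"grip":0.09,"x":0,"y":0,"z":0,"yaw":0.109},{"grip":0.09,"x":0,"y":0,"z":0,"yaw":0.218},{"grip":0.09,"x":0,"y":0,"z":0,"yaw":0.327},{"grip":0.09,"x":0,"y":0,"z":0,"yaw":0.435},{"grip":0.09,"x":0,"y":0,"z":0,"yaw":0.543}]'; done
python3 - <<'E'
from h import *
s=state();print(s["ee_pos"],s["ee_rot"],s["qpos"],s["force"])
m=camera_model("wrist");w=grab_frame("wrist");save("w1.png",w,None,1.25)
import pickle;pickle.dump((m,w),open("w1.pkl","wb"))
E
```

```text
time_s: 0.52
ee_pos: [246.6, 367.2, 227.5]
ee_rot: [-179.9, -0.0, 160.6]
force: [0.5, -0.3, 0.1]
gripper_width: 89.7
gripper_force: 0.0
time_s: 0.93
ee_pos: [302.0, 193.9, 227.8]
ee_rot: [-180.0, -0.0, 160.6]
force: [0.4, 0.9, 0.4]
gripper_width: 89.9
gripper_force: 0.0
time_s: 1.35
ee_pos: [357.6, 20.6, 227.9]
ee_rot: [180.0, 0.0, 160.6]
force: [0.5, 0.5, 0.1]
gripper_width: 89.7
gripper_force: 0.0
time_s: 1.77
ee_pos: [411.8, -151.4, 227.7]
ee_rot: [180.0, -0.0, 160.5]
force: [0.6, 0.6, 0.3]
gripper_width: 90.2
gripper_force: 0.0
time_s: 2.18
ee_pos: [411.5, -149.4, 227.5]
ee_rot: [-180.0, -0.1, 129.1]
force: [0.4, 0.4, 0.9]
gripper_width: 89.4
gripper_force: 0.0
time_s: 2.6
ee_pos: [411.5, -149.2, 227.5]
ee_rot: [-180.0, -0.0, 98.1]
force: [0.1, 1.0, 1.0]
gripper_width: 90.3
gripper_force: 0.0
time_s: 3.02
ee_pos: [411.5, -149.2, 227.6]
ee_rot: [-179.9, -0.0, 66.9]
force: [1.0, 0.2, 0.3]
gripper_width: 90.3
gripper_force: 0.0
time_s: 3.43
ee_pos: [411.5, -149.2, 227.6]
ee_rot: [-180.0, 0.0, 35.8]
force: [-0.8, 0.6, -0.4]
gripper_width: 89.9
gripper_force: 0.0
time_s: 3.85
ee_pos: [411.5, -149.2, 227.6]
ee_rot: [-180.0, 0.0, 4.7]
force: [-0.5, 0.3, -0.4]
gripper_width: 90.3
gripper_force: 0.0
[ 411.47496044 -149.22080432  227.56384716] [-1.79971835e+02  4.56506569e-02  4.72365925e+00] [-2.14424451e+01  5.89019836e+00  1.06136210e+02  5.55136308e-03
  6.80269841e+01  6.38318274e+01] [-0.50415863  0.2987508  -0.39372534]
```

View pics/w1.png

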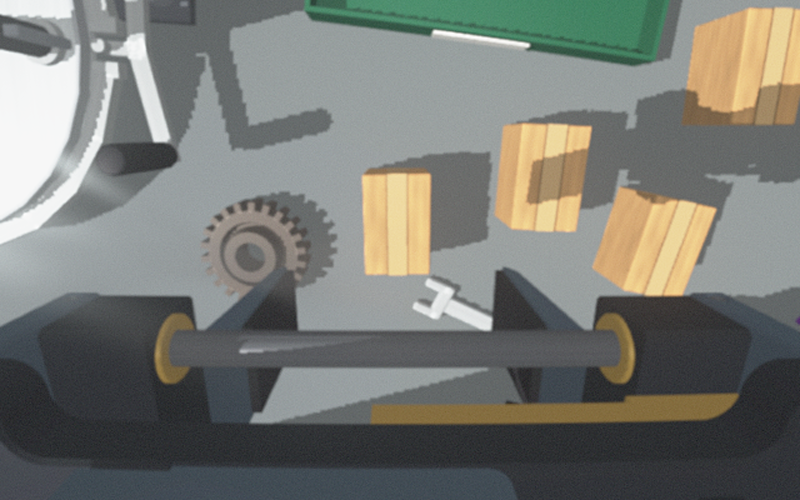

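The wrist view shows carton A at about (397,224), B at (548,178), C at (655,240) and D at the top right. The gear is at (245,250), the wrench below A, and the latch handle at (140,157).

```bash
cat > w.py <<'E'
from h import *
def cart(m,c,s=1.25,z=60):
    P=np.array([onz(m,(u/s,v/s),z) for u,v in c]);d=P[0]-P[3]+P[1]-P[2]
    return P.mean(0).round(1),np.degrees(np.arctan2(d[1],d[0])).round(1),(np.linalg.norm(d)/2).round(1)
E
python3 - <<'E'
from w import *
import pickle
m,w=pickle.load(open("w1.pkl","rb"))
T=camera_model("top")
print("A",cart(m,[(362,174),(431,174),(429,274),(365,276)]))
print("B",cart(m,[(516,124),(592,127),(576,232),(510,229)]))
print("C",cart(m,[(649,194),(716,208),(680,296),(622,289)]))
tt=[(104,412),(183,406),(190,530),(110,533)];ww=[(362,174),(431,174),(429,274),(365,276)]
print("tri A",[tri([(T,(270+a/4,110+b/4)),(m,(u/1.25,v/1.25))]) for (a,b),(u,v) in zip(tt,ww)])
print("latch",tri([(m,(113/1.25,157/1.25)),(T,(80+488/3.2,110+318/3.2))]))
go(411,-151,100)
E
```

```text
A (array([ 413. , -151.8,   60. ]), np.float64(5.0), np.float64(85.3))
B (array([ 461.2, -270.2,   60. ]), np.float64(4.1), np.float64(84.0))
C (array([ 412.9, -382.6,   60. ]), np.float64(-4.6), np.float64(82.1))
tri A [array([ 451.1, -119.9,   40.2]), array([ 456.2, -176.4,   45.7]), array([ 369.9, -183.3,   49.8]), array([ 366.4, -128.1,   57.1])]
latch [453.8  45.9 107.6]
tool shift m [-0.0006  0.0018  0.1276] yaw tool [-1.79976151e+02  3.89295205e-02  4.53326289e+00]
```

```bash

python3 -m crank '[{"grip":0.09,"x":0.0,"y":0.002,"z":0.03,"yaw":0},{"grip":0.09,"x":0,"y":0.002,"z":0.06,"yaw":0},{"grip":0.09,"x":0,"y":0.002,"z":0.09,"yaw":0},{"grip":0.09,"x":0,"y":0.002,"z":0.12,"yaw":0},{"grip":0.09,"x":0,"y":0.002,"z":0.14,"yaw":0}]' 40
python3 -m crank '[{"grip":0.09,"x":0.0,"y":0,"z":0.012,"yaw":0},{"grip":0.09,"x":0,"y":0,"z":0.024,"yaw":0},{"grip":0.09,"x":0,"y":0,"z":0.036,"yaw":0},{"grip":0.09,"x":0,"y":0,"z":0.048,"yaw":0},{"grip":0.09,"x":0,"y":0,"z":0.06,"yaw":0}]'
python3 -m crank '[{"grip":0.05,"x":0,"y":0,"z":0,"yaw":0},{"grip":0.05,"x":0,"y":0,"z":0,"yaw":0},{"grip":0.05,"x":0,"y":0,"z":0,"yaw":0},{"grip":0.05,"x":0,"y":0,"z":0,"yaw":0},{"grip":0.05,"x":0,"y":0,"z":0,"yaw":0}]'
python3 -m crank '[{"grip":0.05,"x":0,"y":0,"z":0,"yaw":0},{"grip":0.05,"x":0,"y":0,"z":0,"yaw":0},{"grip":0.05,"x":0,"y":0,"z":-0.005,"yaw":0},{"grip":0.05,"x":0,"y":0,"z":-0.02,"yaw":0},{"grip":0.05,"x":0,"y":0,"z":-0.04,"yaw":0}]'
python3 -m crank '[{"grip":0.05,"x":0,"y":0,"z":-0.02,"yaw":0},{"grip":0.05,"x":0,"y":0,"z":-0.04,"yaw":0},{"grip":0.05,"x":0,"y":0,"z":-0.04,"yaw":0},{"grip":0.05,"x":0,"y":0,"z":-0.04,"yaw":0},{"grip":0.05,"x":0,"y":0,"z":-0.04,"yaw":0}]'
for i in 1 2 3; do python3 -m crank '[{"grip":0.05,"x":0,"y":0,"z":0,"yaw":0},{"grip":0.05,"x":0,"y":0,"z":0,"yaw":0},{"grip":0.05,"x":0,"y":0,"z":0,"yaw":0},{"grip":0.05,"x":0,"y":0,"z":0,"yaw":0},{"grip":0.05,"x":0,"y":0,"z":0,"yaw":0}]'; done
```

```text
time_s: 4.32
ee_pos: [410.4, -150.7, 85.5]
ee_rot: [-179.9, 0.2, 5.2]
force: [-0.9, -0.0, 0.3]
gripper_width: 89.7
gripper_force: 0.0
time_s: 4.73
ee_pos: [411.8, -151.3, 27.2]
ee_rot: [-180.0, 0.0, 5.2]
force: [0.3, -0.6, -0.2]
gripper_width: 89.7
gripper_force: 0.0
time_s: 5.15
ee_pos: [412.5, -151.5, 28.6]
ee_rot: [180.0, -0.1, 5.1]
force: [0.0, 0.6, -0.1]
gripper_width: 59.5
gripper_force: 0.0
time_s: 5.57
ee_pos: [409.6, -150.4, 66.7]
ee_rot: [-179.8, 0.3, 5.0]
force: [-0.6, 0.3, -7.5]
gripper_width: 55.2
gripper_force: 40.0
time_s: 5.98
ee_pos: [410.5, -150.8, 106.6]
ee_rot: [-179.9, 0.2, 5.0]
force: [-0.6, -0.2, -7.1]
gripper_width: 55.0
gripper_force: 40.0
time_s: 6.4
ee_pos: [411.8, -151.2, 107.5]
ee_rot: [-180.0, 0.0, 5.0]
force: [0.2, -0.2, -6.9]
gripper_width: 54.5
gripper_force: 40.0
time_s: 6.82
ee_pos: [412.0, -151.3, 108.0]
ee_rot: [-180.0, -0.0, 5.0]
force: [-0.3, -0.5, -6.3]
gripper_width: 54.8
gripper_force: 40.0
time_s: 7.23
ee_pos: [411.9, -151.3, 107.9]
ee_rot: [-180.0, -0.0, 5.0]
force: [0.8, 0.1, -7.0]
gripper_width: 54.7
gripper_force: 40.0
```

Carton A weighs about 0.69 kg, so it goes to the deck.

```bash

python3 -m crank '[{"grip":0.05,"x":0,"y":0,"z":-0.02,"yaw":0},{"grip":0.05,"x":0,"y":0,"z":-0.04,"yaw":0},{"grip":0.05,"x":0,"y":0,"z":-0.06,"yaw":0},{"grip":0.05,"x":0,"y":0,"z":-0.08,"yaw":0},{"grip":0.05,"x":0,"y":0,"z":-0.092,"yaw":0}]'
for i in 1 2 3 4; do python3 -m crank '[{"grip":0.05,"x":0.005,"y":-0.024,"z":0,"yaw":0},{"grip":0.05,"x":0.011,"y":-0.048,"z":0,"yaw":0},{"grip":0.05,"x":0.016,"y":-0.072,"z":0,"yaw":0},{"grip":0.05,"x":0.021,"y":-0.096,"z":0,"yaw":0},{"grip":0.05,"x":0.0267,"y":-0.1196,"z":0,"yaw":0}]'; done
python3 -m crank '[{"grip":0.05,"x":0,"y":0,"z":0,"yaw":0.02},{"grip":0.05,"x":0,"y":0,"z":0,"yaw":0.05},{"grip":0.05,"x":0,"y":0,"z":0,"yaw":0.08},{"grip":0.05,"x":0,"y":0,"z":0,"yaw":0.092},{"grip":0.05,"x":0,"y":0,"z":0,"yaw":0.092}]'
python3 - <<'E'
from h import *
s=state();print(s["ee_pos"],s["ee_rot"],s["qpos"],s["force"])
m=camera_model("wrist");w=grab_frame("wrist");save("w2.png",w,None,1.25)
import pickle;pickle.dump((m,w),open("w2.pkl","wb"))
E
```

```text
time_s: 7.65
ee_pos: [412.6, -151.6, 202.0]
ee_rot: [179.9, -0.2, 5.0]
force: [1.0, 0.1, -7.4]
gripper_width: 54.7
gripper_force: 40.0
time_s: 8.07
ee_pos: [427.6, -28.7, 199.8]
ee_rot: [-180.0, 0.0, 5.0]
force: [0.1, -0.0, -5.9]
gripper_width: 54.9
gripper_force: 40.0
time_s: 8.48
ee_pos: [443.7, 92.9, 199.8]
ee_rot: [-180.0, 0.0, 5.0]
force: [0.6, -1.0, -7.2]
gripper_width: 54.7
gripper_force: 40.0
time_s: 8.9
ee_pos: [459.9, 214.3, 199.6]
ee_rot: [180.0, 0.0, 5.0]
force: [0.7, 0.0, -6.9]
gripper_width: 54.8
gripper_force: 40.0
time_s: 9.32
ee_pos: [476.0, 335.7, 199.4]
ee_rot: [180.0, 0.1, 5.0]
force: [0.9, -0.0, -7.2]
gripper_width: 55.0
gripper_force: 40.0
time_s: 9.73
ee_pos: [476.0, 334.2, 199.3]
ee_rot: [179.9, 0.1, -0.2]
force: [-0.1, -0.3, -6.3]
gripper_width: 54.4
gripper_force: 40.0
[476.00070528 334.16195113 199.28750502] [ 1.79948722e+02  7.56095230e-02 -2.46537163e-01] [3.39365685e+01 2.00396098e+01 9.13157639e+01 6.55941004e-05
 6.87359838e+01 1.24183048e+02] [-0.11229766 -0.2706252  -6.34648965]
```

View pics/w2.png

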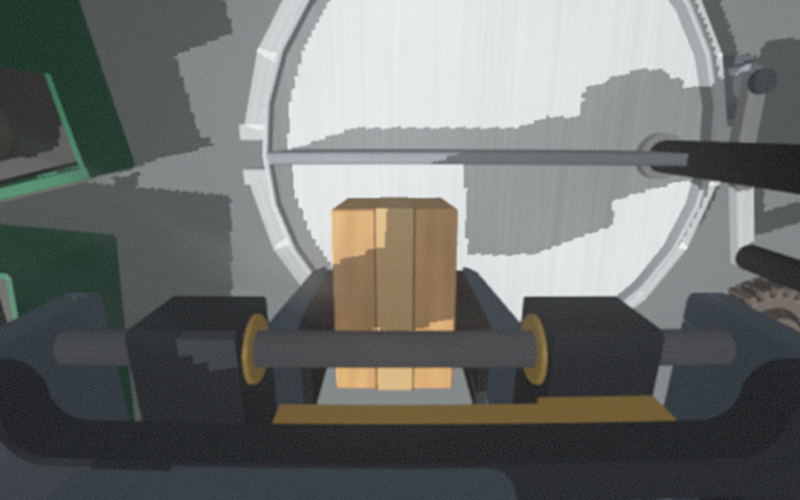

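The wrist view shows the carton held straight. The partition runs from (266,155) to (690,158), the post base is near (655,155), and the latch pivot is at (762,80).

```bash
python3 - <<'E'
from w import *
import pickle
m,w=pickle.load(open("w2.pkl","rb"));S=camera_model("scene");T=camera_model("top")
p=lambda u,v,z:onz(m,(u/1.25,v/1.25),z)
print("part",p(268,153,100),p(268,160,100),p(600,153,100),p(600,160,100))
print("part end tri",tri([(m,(268/1.25,156/1.25)),(S,(370+727/4.7,195+320/4.7)),(T,(80+55/3.2,110+211/3.2))]))
print("plate part base",p(300,165,50),p(640,165,50))
print("post base",p(658,153,50),"pivot",p(762,80,48))
go(477,335,110)
E
```

```text
part [540.  411.7 100. ] [535.7 412.1 100. ] [539.2 204.  100. ] [534.9 203.5 100. ]
part end tri [536.4 414.5  90.6]
plate part base [528.8 403.7  50. ] [528.2 146.6  50. ]
post base [537.2 133.9  50. ] pivot [590.9  60.3  48. ]
tool shift m [ 0.0009 -0.0008  0.0896] yaw tool [ 1.79972583e+02  4.11289200e-02 -2.23491606e-01]
```

```bash

python3 -m crank '[{"grip":0.05,"x":0,"y":0,"z":0.02,"yaw":0},{"grip":0.05,"x":0,"y":0,"z":0.04,"yaw":0},{"grip":0.05,"x":0,"y":0,"z":0.06,"yaw":0},{"grip":0.05,"x":0,"y":0,"z":0.08,"yaw":0},{"grip":0.05,"x":0,"y":0,"z":0.1,"yaw":0}]'
python3 -m crank '[{"grip":0.05,"x":0,"y":0,"z":0.006,"yaw":0},{"grip":0.05,"x":0,"y":0,"z":0.012,"yaw":0},{"grip":0.05,"x":0,"y":0,"z":0.016,"yaw":0},{"grip":0.05,"x":0,"y":0,"z":0.02,"yaw":0},{"grip":0.05,"x":0,"y":0,"z":0.02,"yaw":0}]'
python3 -m crank '[{"grip":0.05,"x":0,"y":0,"z":0.0015,"yaw":0},{"grip":0.055,"x":0,"y":0,"z":0.0015,"yaw":0},{"grip":0.06,"x":0,"y":0,"z":0.0015,"yaw":0},{"grip":0.065,"x":0,"y":0,"z":0.0015,"yaw":0},{"grip":0.065,"x":0,"y":0,"z":0.0015,"yaw":0}]'
python3 -m crank '[{"grip":0.065,"x":0,"y":0,"z":-0.02,"yaw":0},{"grip":0.065,"x":0,"y":0,"z":-0.05,"yaw":0},{"grip":0.08,"x":0,"y":0,"z":-0.08,"yaw":0},{"grip":0.09,"x":0,"y":0,"z":-0.11,"yaw":0},{"grip":0.09,"x":0,"y":0,"z":-0.13,"yaw":0}]'
```

```text
time_s: 10.2
ee_pos: [479.0, 334.5, 106.2]
ee_rot: [-179.9, -0.4, -0.1]
force: [-5.2, -15.0, 57.1]
gripper_width: 54.8
gripper_force: 40.0
time_s: 10.62
ee_pos: [482.9, 334.5, 92.0]
ee_rot: [-179.8, -1.0, -0.1]
force: [-3.6, -13.6, 49.2]
gripper_width: 54.8
gripper_force: 40.1
time_s: 11.03
ee_pos: [477.3, 335.0, 79.8]
ee_rot: [-179.9, -0.1, -0.3]
force: [-0.2, -0.2, 1.1]
gripper_width: 65.0
gripper_force: 0.0
time_s: 11.45
ee_pos: [477.2, 335.4, 211.0]
ee_rot: [-179.9, -0.1, -0.2]
force: [0.3, 1.2, 0.1]
gripper_width: 82.3
gripper_force: 0.0
```

```bash
python3 - <<'E'
from h import *
a=grab_frame("scene");b=grab_frame("top");np.save("s1",a);np.save("t1",b)
x=cv2.resize(a[150:350,200:560],(720,400));y=cv2.resize(b[110:290,80:460],(720,341))
v=np.vstack([x,y]);v=cv2.resize(v,(583,600),interpolation=cv2.INTER_AREA);cv2.imwrite("pics/m1.png",v[:,:,::-1])
E
```

```text
(no output)
```

View pics/m1.png

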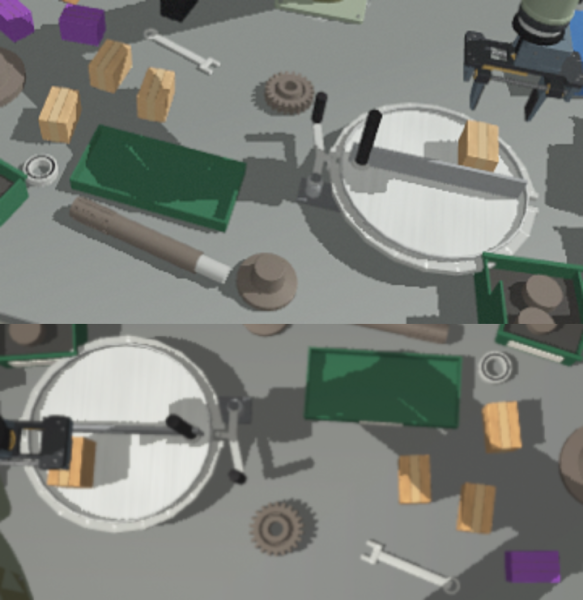

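```bash

for i in 1 2 3 4; do python3 -m crank '[{"grip":0.09,"x":-0.001,"y":0.03,"z":0,"yaw":0},{"grip":0.09,"x":-0.002,"y":0.06,"z":0,"yaw":0},{"grip":0.09,"x":-0.003,"y":0.09,"z":0,"yaw":0},{"grip":0.09,"x":-0.004,"y":0.12,"z":0,"yaw":0},{"grip":0.09,"x":-0.004,"y":0.151,"z":0,"yaw":0}]' | head -2|tail -1; done
python3 -m crank '[{"grip":0.09,"x":0,"y":0,"z":0,"yaw":-0.04},{"grip":0.09,"x":0,"y":0,"z":0,"yaw":-0.06},{"grip":0.09,"x":0,"y":0,"z":0,"yaw":-0.06},{"grip":0.09,"x":0,"y":0,"z":0,"yaw":-0.06},{"grip":0.09,"x":0,"y":0,"z":0,"yaw":-0.06}]'
python3 - <<'E'
from w import *
import pickle
m,w=pickle.load(open("w2.pkl","rb"))
for z in(190,205,231):print(z,cart(m,[(332,208),(457,208),(452,388),(337,388)],z=z), np.linalg.norm(onz(m,(332/1.25,208/1.25),z)-onz(m,(457/1.25,208/1.25),z)))
m=camera_model("wrist");w=grab_frame("wrist");save("w3.png",w,None,1.25)
pickle.dump((m,w),open("w3.pkl","wb"))
E
```

```text
ee_pos: [470.8, 182.4, 206.8]
ee_pos: [466.2, 31.5, 207.0]
ee_pos: [461.6, -119.4, 206.9]
ee_pos: [457.1, -270.3, 206.7]
time_s: 13.63
ee_pos: [457.8, -268.3, 208.0]
ee_rot: [-180.0, 0.0, 3.2]
force: [0.3, 0.3, 0.6]
gripper_width: 90.0
gripper_force: 0.0
190 (array([477.7, 333.5, 190. ]), np.float64(-0.3), np.float64(86.7)) 52.1008637164491
205 (array([484.4, 333.5, 205. ]), np.float64(-0.3), np.float64(78.8)) 47.300951364639545
231 (array([495.8, 333.4, 231. ]), np.float64(-0.3), np.float64(65.2)) 39.20114794237535
```

View pics/w3.png

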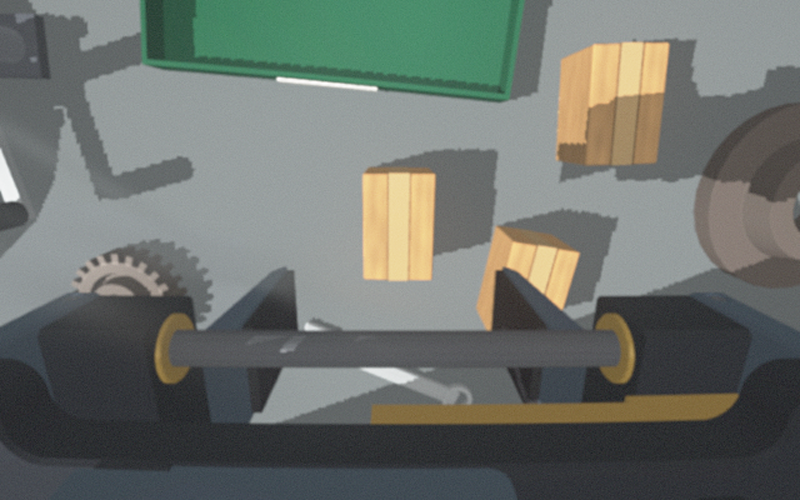

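The wrist view shows B at about (399,226), C at (535,275) and D at (620,105). Carton A slipped down in the grip, so the slackening has already happened.

```bash
python3 - <<'E'
from w import *
import pickle
m,w=pickle.load(open("w3.pkl","rb"))
print("B",cart(m,[(363,173),(435,173),(432,281),(364,280)]))
print("D",cart(m,[(595,45),(669,42),(659,165),(588,162)]))
print("tray near edge",onz(m,(143/1.25,65/1.25),30),onz(m,(508/1.25,99/1.25),30))
b=cart(m,[(363,173),(435,173),(432,281),(364,280)])[0]
go(b[0],b[1],28)
E
```

```text
B (array([ 461.8, -272. ,   60. ]), np.float64(2.8), np.float64(85.5))
D (array([ 563.3, -433.4,   60. ]), np.float64(6.8), np.float64(83.7))
tray near edge [575.4 -65.1  30. ] [ 564.6 -352.9   30. ]
tool shift m [0.0038 0.0039 0.1802] yaw tool [-1.79972865e+02  1.83552107e-02  3.24901264e+00]
```

```bash

python3 -m crank '[{"grip":0.09,"x":0.004,"y":0.004,"z":0.03,"yaw":0},{"grip":0.09,"x":0.004,"y":0.004,"z":0.06,"yaw":0},{"grip":0.09,"x":0.004,"y":0.004,"z":0.09,"yaw":0},{"grip":0.09,"x":0.004,"y":0.004,"z":0.11,"yaw":0},{"grip":0.09,"x":0.004,"y":0.004,"z":0.12,"yaw":0}]'
python3 -m crank '[{"grip":0.09,"x":0.0,"y":0,"z":0.012,"yaw":0},{"grip":0.09,"x":0,"y":0,"z":0.024,"yaw":0},{"grip":0.09,"x":0,"y":0,"z":0.036,"yaw":0},{"grip":0.09,"x":0,"y":0,"z":0.048,"yaw":0},{"grip":0.09,"x":0,"y":0,"z":0.06,"yaw":0}]'
python3 -m crank '[{"grip":0.05,"x":0,"y":0,"z":0,"yaw":0},{"grip":0.05,"x":0,"y":0,"z":0,"yaw":0},{"grip":0.05,"x":0,"y":0,"z":0,"yaw":0},{"grip":0.05,"x":0,"y":0,"z":0,"yaw":0},{"grip":0.05,"x":0,"y":0,"z":0,"yaw":0}]'
python3 -m crank '[{"grip":0.05,"x":0,"y":0,"z":0,"yaw":0},{"grip":0.05,"x":0,"y":0,"z":0,"yaw":0},{"grip":0.05,"x":0,"y":0,"z":-0.005,"yaw":0},{"grip":0.05,"x":0,"y":0,"z":-0.02,"yaw":0},{"grip":0.05,"x":0,"y":0,"z":-0.04,"yaw":0}]'
python3 -m crank '[{"grip":0.05,"x":0,"y":0,"z":-0.02,"yaw":0},{"grip":0.05,"x":0,"y":0,"z":-0.04,"yaw":0},{"grip":0.05,"x":0,"y":0,"z":-0.04,"yaw":0},{"grip":0.05,"x":0,"y":0,"z":-0.04,"yaw":0},{"grip":0.05,"x":0,"y":0,"z":-0.04,"yaw":0}]'
for i in 1 2 3; do python3 -m crank '[{"grip":0.05,"x":0,"y":0,"z":0,"yaw":0},{"grip":0.05,"x":0,"y":0,"z":0,"yaw":0},{"grip":0.05,"x":0,"y":0,"z":0,"yaw":0},{"grip":0.05,"x":0,"y":0,"z":0,"yaw":0},{"grip":0.05,"x":0,"y":0,"z":0,"yaw":0}]'; done
```

```text
time_s: 14.1
ee_pos: [460.7, -271.5, 85.8]
ee_rot: [-179.8, 0.2, 3.2]
force: [-0.8, -0.2, 0.3]
gripper_width: 89.8
gripper_force: 0.0
time_s: 14.52
ee_pos: [463.0, -273.1, 28.8]
ee_rot: [179.9, -0.1, 3.2]
force: [-0.5, 1.3, -0.1]
gripper_width: 90.2
gripper_force: 0.0
time_s: 14.93
ee_pos: [462.7, -273.3, 29.4]
ee_rot: [179.9, -0.1, 3.2]
force: [0.3, 1.7, 0.7]
gripper_width: 59.4
gripper_force: 0.8
time_s: 15.35
ee_pos: [460.7, -272.4, 67.5]
ee_rot: [-179.9, 0.2, 3.2]
force: [1.0, -0.7, -1.7]
gripper_width: 54.8
gripper_force: 40.0
time_s: 15.77
ee_pos: [461.3, -272.7, 107.4]
ee_rot: [-179.9, 0.1, 3.2]
force: [0.3, 0.3, -2.9]
gripper_width: 54.4
gripper_force: 40.0
time_s: 16.18
ee_pos: [462.0, -273.0, 108.0]
ee_rot: [-180.0, 0.0, 3.2]
force: [-0.7, -0.5, -2.2]
gripper_width: 54.9
gripper_force: 40.0
time_s: 16.6
ee_pos: [462.1, -273.1, 108.5]
ee_rot: [-180.0, -0.0, 3.2]
force: [0.5, 0.2, -2.4]
gripper_width: 54.9
gripper_force: 40.0
time_s: 17.02
ee_pos: [462.1, -273.1, 108.4]
ee_rot: [-180.0, -0.0, 3.2]
force: [-1.0, -0.2, -2.4]
gripper_width: 54.9
gripper_force: 40.0
```

About 0.245 kg, so this one goes in the tray (right slot).

```bash

python3 -m crank '[{"grip":0.05,"x":0.034,"y":0.006,"z":0,"yaw":0.02},{"grip":0.05,"x":0.068,"y":0.011,"z":0,"yaw":0.04},{"grip":0.05,"x":0.102,"y":0.017,"z":0,"yaw":0.06},{"grip":0.05,"x":0.136,"y":0.022,"z":0,"yaw":0.08},{"grip":0.05,"x":0.171,"y":0.028,"z":0,"yaw":0.093}]'
python3 -m crank '[{"grip":0.05,"x":0,"y":0,"z":0,"yaw":0},{"grip":0.05,"x":0,"y":0,"z":0,"yaw":0},{"grip":0.05,"x":0,"y":0,"z":0.01,"yaw":0},{"grip":0.05,"x":0,"y":0,"z":0.025,"yaw":0},{"grip":0.05,"x":0,"y":0,"z":0.04,"yaw":0}]'
python3 -m crank '[{"grip":0.05,"x":0,"y":0,"z":0.01,"yaw":0},{"grip":0.05,"x":0,"y":0,"z":0.02,"yaw":0},{"grip":0.05,"x":0,"y":0,"z":0.028,"yaw":0},{"grip":0.05,"x":0,"y":0,"z":0.034,"yaw":0},{"grip":0.05,"x":0,"y":0,"z":0.034,"yaw":0}]'
python3 -m crank '[{"grip":0.05,"x":0,"y":0,"z":0.001,"yaw":0},{"grip":0.055,"x":0,"y":0,"z":0.001,"yaw":0},{"grip":0.06,"x":0,"y":0,"z":0.001,"yaw":0},{"grip":0.07,"x":0,"y":0,"z":0.001,"yaw":0},{"grip":0.07,"x":0,"y":0,"z":0.001,"yaw":0}]'
python3 -m crank '[{"grip":0.07,"x":0,"y":0,"z":-0.02,"yaw":0},{"grip":0.07,"x":0,"y":0,"z":-0.05,"yaw":0},{"grip":0.08,"x":0,"y":0,"z":-0.09,"yaw":0},{"grip":0.09,"x":0,"y":0,"z":-0.13,"yaw":0},{"grip":0.09,"x":0,"y":0,"z":-0.165,"yaw":0}]'
```

```text
time_s: 17.43
ee_pos: [635.7, -291.4, 108.3]
ee_rot: [-180.0, 0.0, -2.2]
force: [0.5, -1.2, -1.5]
gripper_width: 54.8
gripper_force: 40.0
time_s: 17.85
ee_pos: [633.0, -291.5, 68.0]
ee_rot: [-180.0, 0.0, -2.2]
force: [-0.3, -0.4, -1.5]
gripper_width: 54.5
gripper_force: 40.0
time_s: 18.27
ee_pos: [634.1, -291.5, 33.9]
ee_rot: [-180.0, 0.0, -2.1]
force: [-0.5, -0.8, -1.2]
gripper_width: 54.8
gripper_force: 40.0
time_s: 18.68
ee_pos: [634.7, -291.6, 34.0]
ee_rot: [180.0, -0.1, -2.1]
force: [-0.1, 0.6, -0.7]
gripper_width: 69.4
gripper_force: 0.0
time_s: 19.1
ee_pos: [634.6, -291.6, 201.5]
ee_rot: [180.0, -0.1, -2.1]
force: [1.1, -1.0, -0.4]
gripper_width: 87.2
gripper_force: 0.0
```

```bash

for i in 1 2; do python3 -m crank '[{"grip":0.09,"x":-0.022,"y":0.01,"z":0,"yaw":0.007},{"grip":0.09,"x":-0.044,"y":0.02,"z":0,"yaw":0.014},{"grip":0.09,"x":-0.066,"y":0.03,"z":0,"yaw":0.02},{"grip":0.09,"x":-0.088,"y":0.04,"z":0,"yaw":0.027},{"grip":0.09,"x":-0.109,"y":0.05,"z":0,"yaw":0.034}]' |sed -n 2,3p; done
python3 -m crank '[{"grip":0.09,"x":0,"y":0,"z":0,"yaw":0},{"grip":0.09,"x":0,"y":0,"z":0,"yaw":0},{"grip":0.09,"x":0,"y":0,"z":0,"yaw":0},{"grip":0.09,"x":0,"y":0,"z":0,"yaw":0},{"grip":0.09,"x":0,"y":0,"z":0,"yaw":0}]'
cat >> w.py <<'E'
def auto(m,w,z=60):
    hsv=cv2.cvtColor(w,cv2.COLOR_RGB2HSV);k=cv2.inRange(hsv,(10,60,60),(26,255,255))
    n,l,st,ce=cv2.connectedComponentsWithStats(k)
    for i in range(1,n):
        if st[i,4]>1500:
            c=max(cv2.findContours((l==i).astype(np.uint8),0,1)[0],key=cv2.contourArea)
            r=cv2.minAreaRect(c);b=cv2.boxPoints(r);b=b[np.argsort(b[:,1])]
            t=b[:2][np.argsort(b[:2,0])];q=b[2:][np.argsort(b[2:,0])]
            print("px",np.round(ce[i]),st[i,4],st[i,:4],cart(m,[*t,q[1],q[0]],1,z))
E
python3 - <<'E'
from w import *
import pickle
for f in("w1","w3"):print(f);auto(*pickle.load(open(f+".pkl","rb")))
s=state();m=camera_model("wrist");w=grab_frame("wrist");pickle.dump((m,w),open("w4.pkl","wb"));print("now",s["ee_pos"],s["ee_rot"]);auto(m,w)
E
```

```text
ee_pos: [522.5, -337.7, 198.9]
ee_rot: [180.0, -0.0, -4.1]
ee_pos: [410.1, -379.8, 198.9]
ee_rot: [180.0, -0.0, -6.0]
time_s: 20.35
ee_pos: [412.2, -379.2, 198.4]
ee_rot: [-180.0, -0.0, -6.0]
force: [-0.3, -0.4, -0.9]
gripper_width: 90.2
gripper_force: 0.0
w1
px [596.  55.] 7913 [545   6  95  94] (array([ 560.3, -406.1,   60. ]), np.float64(15.9), np.float64(85.8))
px [433. 140.] 5818 [396  98  78  88] (array([ 462.2, -265.2,   60. ]), np.float64(4.5), np.float64(87.8))
px [317. 177.] 4574 [290 134  55  86] (array([ 416.1, -151.1,   60. ]), np.float64(4.7), np.float64(89.3))
px [522. 194.] 6118 [474 149 100  89] (array([ 414.7, -370. ,   60. ]), np.float64(-4.3), np.float64(91.0))
px [449. 329.] 5193 [297 314 294  26] (array([ 244.7, -320.8,   60. ]), np.float64(12.9), np.float64(31.9))
w3
px [489.  83.] 7946 [445  33  91 100] (array([ 563.2, -421.9,   60. ]), np.float64(7.2), np.float64(88.9))
px [318. 178.] 5145 [290 134  59  91] (array([ 464.1, -272. ,   60. ]), np.float64(3.4), np.float64(89.2))
px [422. 213.] 3409 [381 181  83  84] (array([ 419.9, -378.6,   60. ]), np.float64(-4.3), np.float64(91.8))
px [450. 329.] 5175 [297 314 295  26] (array([ 300.9, -425.8,   60. ]), np.float64(11.7), np.float64(29.9))
now [ 412.1817036  -379.22958217  198.37645147] [-1.79993036e+02 -1.92990712e-02 -5.96248628e+00]
px [359.  32.] 4712 [320   0  79  73] (array([ 544.9, -432.5,   60. ]), np.float64(6.8), np.float64(58.1))
px [321. 184.] 5443 [292 138  60  94] (array([ 414.5, -385.9,   60. ]), np.float64(-5.7), np.float64(90.0))
px [450. 329.] 5137 [296 314 295  26] (array([ 241.6, -504.9,   60. ]), np.float64(2.1), np.float64(29.1))
```

```bash

python3 -m crank '[{"grip":0.09,"x":0,"y":0.005,"z":0.03,"yaw":0},{"grip":0.09,"x":0,"y":0.005,"z":0.06,"yaw":0},{"grip":0.09,"x":0,"y":0.005,"z":0.085,"yaw":0},{"grip":0.09,"x":0,"y":0.005,"z":0.105,"yaw":0},{"grip":0.09,"x":0,"y":0.005,"z":0.115,"yaw":0}]'
python3 -m crank '[{"grip":0.09,"x":0.0,"y":0,"z":0.012,"yaw":0},{"grip":0.09,"x":0,"y":0,"z":0.024,"yaw":0},{"grip":0.09,"x":0,"y":0,"z":0.036,"yaw":0},{"grip":0.09,"x":0,"y":0,"z":0.046,"yaw":0},{"grip":0.09,"x":0,"y":0,"z":0.055,"yaw":0}]'
python3 -m crank '[{"grip":0.05,"x":0,"y":0,"z":0,"yaw":0},{"grip":0.05,"x":0,"y":0,"z":0,"yaw":0},{"grip":0.05,"x":0,"y":0,"z":0,"yaw":0},{"grip":0.05,"x":0,"y":0,"z":0,"yaw":0},{"grip":0.05,"x":0,"y":0,"z":0,"yaw":0}]'
python3 -m crank '[{"grip":0.05,"x":0,"y":0,"z":0,"yaw":0},{"grip":0.05,"x":0,"y":0,"z":0,"yaw":0},{"grip":0.05,"x":0,"y":0,"z":-0.005,"yaw":0},{"grip":0.05,"x":0,"y":0,"z":-0.02,"yaw":0},{"grip":0.05,"x":0,"y":0,"z":-0.04,"yaw":0}]'
python3 -m crank '[{"grip":0.05,"x":0,"y":0,"z":-0.02,"yaw":0},{"grip":0.05,"x":0,"y":0,"z":-0.04,"yaw":0},{"grip":0.05,"x":0,"y":0,"z":-0.04,"yaw":0},{"grip":0.05,"x":0,"y":0,"z":-0.04,"yaw":0},{"grip":0.05,"x":0,"y":0,"z":-0.04,"yaw":0}]'
for i in 1 2 3; do python3 -m crank '[{"grip":0.05,"x":0,"y":0,"z":0,"yaw":0},{"grip":0.05,"x":0,"y":0,"z":0,"yaw":0},{"grip":0.05,"x":0,"y":0,"z":0,"yaw":0},{"grip":0.05,"x":0,"y":0,"z":0,"yaw":0},{"grip":0.05,"x":0,"y":0,"z":0,"yaw":0}]'; done
```

```text
time_s: 20.82
ee_pos: [410.1, -383.1, 80.6]
ee_rot: [-179.8, 0.2, -6.0]
force: [0.1, 0.8, -0.9]
gripper_width: 89.9
gripper_force: 0.0
time_s: 21.23
ee_pos: [411.4, -384.6, 28.0]
ee_rot: [180.0, -0.0, -6.0]
force: [0.0, 0.1, 0.5]
gripper_width: 89.7
gripper_force: 0.0
time_s: 21.65
ee_pos: [411.1, -384.8, 29.1]
ee_rot: [180.0, -0.1, -6.0]
force: [-0.4, 0.6, 0.8]
gripper_width: 59.3
gripper_force: 0.0
time_s: 22.07
ee_pos: [409.6, -383.4, 67.4]
ee_rot: [-179.8, 0.2, -6.0]
force: [-0.1, 0.5, -1.2]
gripper_width: 54.8
gripper_force: 40.0
time_s: 22.48
ee_pos: [410.1, -383.9, 107.5]
ee_rot: [-179.9, 0.1, -6.0]
force: [-0.4, 1.1, -1.8]
gripper_width: 54.8
gripper_force: 40.0
time_s: 22.9
ee_pos: [410.7, -384.4, 107.9]
ee_rot: [-180.0, 0.0, -6.0]
force: [0.1, 0.1, -0.6]
gripper_width: 54.7
gripper_force: 40.0
time_s: 23.32
ee_pos: [410.8, -384.5, 108.4]
ee_rot: [-180.0, -0.0, -6.0]
force: [-0.1, -0.1, -1.1]
gripper_width: 54.8
gripper_force: 40.0
time_s: 23.73
ee_pos: [410.8, -384.5, 108.4]
ee_rot: [-180.0, -0.0, -6.0]
force: [-0.5, 1.1, -1.0]
gripper_width: 55.0
gripper_force: 40.0
```

About 0.11 kg, so it goes in the tray (left slot).

```bash

for i in 1 2; do python3 -m crank '[{"grip":0.05,"x":0.02,"y":-0.028,"z":0,"yaw":0},{"grip":0.05,"x":0.04,"y":-0.055,"z":0,"yaw":0},{"grip":0.05,"x":0.06,"y":-0.083,"z":0,"yaw":0},{"grip":0.05,"x":0.081,"y":-0.11,"z":0,"yaw":0},{"grip":0.05,"x":0.101,"y":-0.138,"z":0,"yaw":0}]'; done
python3 -m crank '[{"grip":0.05,"x":0,"y":0,"z":0,"yaw":-0.04},{"grip":0.05,"x":0,"y":0,"z":0,"yaw":-0.067},{"grip":0.05,"x":0,"y":0,"z":0.01,"yaw":-0.067},{"grip":0.05,"x":0,"y":0,"z":0.025,"yaw":-0.067},{"grip":0.05,"x":0,"y":0,"z":0.04,"yaw":-0.067}]'
python3 -m crank '[{"grip":0.05,"x":0,"y":0,"z":0.01,"yaw":0},{"grip":0.05,"x":0,"y":0,"z":0.02,"yaw":0},{"grip":0.05,"x":0,"y":0,"z":0.028,"yaw":0},{"grip":0.05,"x":0,"y":0,"z":0.034,"yaw":0},{"grip":0.05,"x":0,"y":0,"z":0.034,"yaw":0}]'
python3 -m crank '[{"grip":0.05,"x":0,"y":0,"z":0.001,"yaw":0},{"grip":0.055,"x":0,"y":0,"z":0.001,"yaw":0},{"grip":0.06,"x":0,"y":0,"z":0.001,"yaw":0},{"grip":0.07,"x":0,"y":0,"z":0.001,"yaw":0},{"grip":0.07,"x":0,"y":0,"z":0.001,"yaw":0}]'
python3 -m crank '[{"grip":0.07,"x":0,"y":0,"z":-0.02,"yaw":0},{"grip":0.07,"x":0,"y":0,"z":-0.05,"yaw":0},{"grip":0.08,"x":0,"y":0,"z":-0.09,"yaw":0},{"grip":0.09,"x":0,"y":0,"z":-0.13,"yaw":0},{"grip":0.09,"x":0,"y":0,"z":-0.165,"yaw":0}]'
```

```text
time_s: 24.15
ee_pos: [526.8, -256.8, 108.5]
ee_rot: [180.0, -0.0, -6.0]
force: [-0.2, 0.1, -1.6]
gripper_width: 55.0
gripper_force: 40.0
time_s: 24.57
ee_pos: [641.7, -129.9, 108.4]
ee_rot: [180.0, -0.0, -6.0]
force: [-0.1, -0.7, -1.3]
gripper_width: 55.2
gripper_force: 40.0
time_s: 24.98
ee_pos: [640.6, -131.5, 67.7]
ee_rot: [180.0, -0.0, -2.3]
force: [-0.4, 0.3, -2.4]
gripper_width: 54.5
gripper_force: 40.0
time_s: 25.4
ee_pos: [640.5, -131.4, 33.7]
ee_rot: [-180.0, 0.0, -2.2]
force: [-0.6, -0.1, -1.9]
gripper_width: 54.9
gripper_force: 40.0
time_s: 25.82
ee_pos: [641.0, -131.3, 34.0]
ee_rot: [180.0, -0.1, -2.2]
force: [-0.2, -0.4, 0.4]
gripper_width: 68.8
gripper_force: 0.0
time_s: 26.23
ee_pos: [640.9, -131.3, 201.5]
ee_rot: [180.0, -0.1, -2.2]
force: [1.3, -0.4, -0.3]
gripper_width: 87.0
gripper_force: 0.0
```

```bash

for i in 1 2; do python3 -m crank '[{"grip":0.09,"x":-0.007,"y":0.031,"z":0,"yaw":0},{"grip":0.09,"x":-0.014,"y":0.062,"z":0,"yaw":0},{"grip":0.09,"x":-0.021,"y":0.093,"z":0,"yaw":0},{"grip":0.09,"x":-0.028,"y":0.124,"z":0,"yaw":0},{"grip":0.09,"x":-0.0335,"y":0.153,"z":0,"yaw":0}]' |sed -n 2,3p; done
python3 -m crank '[{"grip":0.09,"x":0,"y":0,"z":0,"yaw":-0.07},{"grip":0.09,"x":0,"y":0,"z":0,"yaw":-0.14},{"grip":0.09,"x":0,"y":0,"z":0,"yaw":-0.14},{"grip":0.09,"x":0,"y":0,"z":0,"yaw":-0.14},{"grip":0.09,"x":0,"y":0,"z":0,"yaw":-0.14}]'
python3 - <<'E'
from w import *
import pickle
s=state();m=camera_model("wrist");w=grab_frame("wrist");pickle.dump((m,w),open("w5.pkl","wb"));print("now",s["ee_pos"],s["ee_rot"]);auto(m,w)
E
```

```text
ee_pos: [600.6, -284.3, 199.0]
ee_rot: [180.0, -0.0, -2.2]
ee_pos: [561.1, -436.2, 198.8]
ee_rot: [180.0, -0.0, -2.2]
time_s: 27.48
ee_pos: [562.1, -434.1, 198.6]
ee_rot: [180.0, -0.0, 5.8]
force: [-0.1, 0.0, -0.7]
gripper_width: 90.3
gripper_force: 0.0
now [ 562.13851807 -434.14172784  198.59280455] [ 1.79997455e+02 -1.11417843e-02  5.77404855e+00]
px [30. 75.] 5862 [  0  22  65 101] (array([ 643. , -172.4,   60. ]), np.float64(-6.1), np.float64(86.4))
px [171.  94.] 8108 [131  40  85 107] (array([ 634.7, -298.5,   60. ]), np.float64(-3.9), np.float64(89.1))
px [313. 183.] 5454 [283 137  61  94] (array([ 565.8, -432.2,   60. ]), np.float64(5.6), np.float64(90.0))
px [450. 329.] 5202 [296 314 295  26] (array([ 419.8, -592.2,   60. ]), np.float64(13.9), np.float64(29.1))
```

```bash

python3 -m crank '[{"grip":0.09,"x":0.001,"y":-0.002,"z":0.03,"yaw":0},{"grip":0.09,"x":0.001,"y":-0.002,"z":0.06,"yaw":0},{"grip":0.09,"x":0.001,"y":-0.002,"z":0.085,"yaw":0},{"grip":0.09,"x":0.001,"y":-0.002,"z":0.105,"yaw":0},{"grip":0.09,"x":0.001,"y":-0.002,"z":0.115,"yaw":0}]'
python3 -m crank '[{"grip":0.09,"x":0.0,"y":0,"z":0.012,"yaw":0},{"grip":0.09,"x":0,"y":0,"z":0.024,"yaw":0},{"grip":0.09,"x":0,"y":0,"z":0.036,"yaw":0},{"grip":0.09,"x":0,"y":0,"z":0.046,"yaw":0},{"grip":0.09,"x":0,"y":0,"z":0.055,"yaw":0}]'
python3 -m crank '[{"grip":0.05,"x":0,"y":0,"z":0,"yaw":0},{"grip":0.05,"x":0,"y":0,"z":0,"yaw":0},{"grip":0.05,"x":0,"y":0,"z":0,"yaw":0},{"grip":0.05,"x":0,"y":0,"z":0,"yaw":0},{"grip":0.05,"x":0,"y":0,"z":0,"yaw":0}]'
python3 -m crank '[{"grip":0.05,"x":0,"y":0,"z":0,"yaw":0},{"grip":0.05,"x":0,"y":0,"z":0,"yaw":0},{"grip":0.05,"x":0,"y":0,"z":-0.005,"yaw":0},{"grip":0.05,"x":0,"y":0,"z":-0.02,"yaw":0},{"grip":0.05,"x":0,"y":0,"z":-0.04,"yaw":0}]'
python3 -m crank '[{"grip":0.05,"x":0,"y":0,"z":-0.02,"yaw":0},{"grip":0.05,"x":0,"y":0,"z":-0.04,"yaw":0},{"grip":0.05,"x":0,"y":0,"z":-0.04,"yaw":0},{"grip":0.05,"x":0,"y":0,"z":-0.04,"yaw":0},{"grip":0.05,"x":0,"y":0,"z":-0.04,"yaw":0}]'
for i in 1 2 3; do python3 -m crank '[{"grip":0.05,"x":0,"y":0,"z":0,"yaw":0},{"grip":0.05,"x":0,"y":0,"z":0,"yaw":0},{"grip":0.05,"x":0,"y":0,"z":0,"yaw":0},{"grip":0.05,"x":0,"y":0,"z":0,"yaw":0},{"grip":0.05,"x":0,"y":0,"z":0,"yaw":0}]'; done
```

```text
time_s: 27.95
ee_pos: [561.7, -430.9, 80.3]
ee_rot: [-179.8, 0.2, 5.8]
force: [0.2, 0.1, -0.5]
gripper_width: 89.9
gripper_force: 0.0
time_s: 28.37
ee_pos: [562.9, -432.4, 27.7]
ee_rot: [180.0, -0.0, 5.8]
force: [0.6, 0.1, -0.3]
gripper_width: 90.0
gripper_force: 0.0
time_s: 28.78
ee_pos: [563.2, -432.7, 29.3]
ee_rot: [179.9, -0.1, 5.8]
force: [0.4, 0.3, 0.6]
gripper_width: 59.5
gripper_force: 0.0
time_s: 29.2
ee_pos: [560.7, -430.9, 65.2]
ee_rot: [-179.7, 0.3, 5.8]
force: [0.5, 0.6, -6.4]
gripper_width: 54.8
gripper_force: 40.0
time_s: 29.62
ee_pos: [561.6, -431.6, 106.2]
ee_rot: [-179.8, 0.2, 5.8]
force: [0.1, 0.3, -6.9]
gripper_width: 55.0
gripper_force: 40.0
time_s: 30.03
ee_pos: [562.7, -432.3, 108.0]
ee_rot: [-180.0, 0.0, 5.8]
force: [0.1, 0.0, -5.7]
gripper_width: 55.0
gripper_force: 40.0
time_s: 30.45
ee_pos: [562.8, -432.4, 108.5]
ee_rot: [-180.0, -0.0, 5.8]
force: [0.2, -0.2, -6.2]
gripper_width: 54.7
gripper_force: 40.0
time_s: 30.87
ee_pos: [562.8, -432.4, 108.4]
ee_rot: [-180.0, -0.0, 5.8]
force: [0.7, 0.1, -6.7]
gripper_width: 55.0
gripper_force: 40.0
```

About 0.64 kg, so it goes to the deck.

```bash

python3 -m crank '[{"grip":0.05,"x":0,"y":0,"z":-0.02,"yaw":0},{"grip":0.05,"x":0,"y":0,"z":-0.045,"yaw":0},{"grip":0.05,"x":0,"y":0,"z":-0.07,"yaw":0},{"grip":0.05,"x":0,"y":0,"z":-0.095,"yaw":0},{"grip":0.05,"x":0,"y":0,"z":-0.112,"yaw":0}]' | sed -n 2p
for i in 1 2; do python3 -m crank '[{"grip":0.05,"x":-0.006,"y":-0.034,"z":0,"yaw":0},{"grip":0.05,"x":-0.013,"y":-0.068,"z":0,"yaw":0},{"grip":0.05,"x":-0.019,"y":-0.102,"z":0,"yaw":0},{"grip":0.05,"x":-0.026,"y":-0.136,"z":0,"yaw":0},{"grip":0.05,"x":-0.032,"y":-0.17,"z":0,"yaw":0}]'| sed -n '2p;4,5p'; done
for i in 1 2; do python3 -m crank '[{"grip":0.05,"x":0.005,"y":-0.034,"z":0,"yaw":0},{"grip":0.05,"x":0.009,"y":-0.068,"z":0,"yaw":0},{"grip":0.05,"x":0.014,"y":-0.102,"z":0,"yaw":0},{"grip":0.05,"x":0.018,"y":-0.136,"z":0,"yaw":0},{"grip":0.05,"x":0.023,"y":-0.171,"z":0,"yaw":0}]'| sed -n '2p;4,5p'; done
python3 -m crank '[{"grip":0.05,"x":0,"y":0,"z":0,"yaw":0.03},{"grip":0.05,"x":0,"y":0,"z":0,"yaw":0.06},{"grip":0.05,"x":0,"y":0,"z":0,"yaw":0.1},{"grip":0.05,"x":0,"y":0,"z":0,"yaw":0.101},{"grip":0.05,"x":0,"y":0,"z":0,"yaw":0.101}]'
python3 - <<'E'
from w import *
import pickle
m=camera_model("wrist");w=grab_frame("wrist");pickle.dump((m,w),open("w6.pkl","wb"));save("w6.png",w)
for z in(200,248):auto(m,w,z)
go(476,245,78)
E
```

```text
ee_pos: [563.4, -432.8, 223.4]
ee_pos: [512.7, -265.0, 220.5]
force: [1.0, 0.9, -6.2]
gripper_width: 55.0
ee_pos: [463.6, -99.2, 220.9]
force: [0.5, 1.3, -6.5]
gripper_width: 54.8
ee_pos: [469.6, 73.3, 221.1]
force: [1.3, 1.0, -6.4]
gripper_width: 54.7
ee_pos: [475.1, 245.8, 220.9]
force: [1.1, -0.2, -5.9]
gripper_width: 54.7
time_s: 33.37
ee_pos: [475.5, 244.3, 220.7]
ee_rot: [-180.0, -0.0, 0.1]
force: [-0.7, 0.0, -6.9]
gripper_width: 55.1
gripper_force: 40.0
px [280. 207.] 19245 [176 142 206 123] (array([495.2, 265.2, 200. ]), np.float64(-1.7), np.float64(73.7))
px [359. 321.] 9317 [219 294 323  46] (array([420. , 200.8, 200. ]), np.float64(3.6), np.float64(34.3))
px [280. 207.] 19245 [176 142 206 123] (array([510.1, 259.5, 248. ]), np.float64(-1.8), np.float64(53.8))
px [359. 321.] 9317 [219 294 323  46] (array([455.2, 212.4, 248. ]), np.float64(3.7), np.float64(25.0))
tool shift m [ 0.0004 -0.0008  0.1427] yaw tool [-1.79984741e+02 -2.22242084e-02  9.06228419e-02]
```

```bash

python3 -m crank '[{"grip":0.05,"x":0,"y":0,"z":0.02,"yaw":0},{"grip":0.05,"x":0,"y":0,"z":0.04,"yaw":0},{"grip":0.05,"x":0,"y":0,"z":0.06,"yaw":0},{"grip":0.05,"x":0,"y":0,"z":0.08,"yaw":0},{"grip":0.05,"x":0,"y":0,"z":0.09,"yaw":0}]'
python3 -m crank '[{"grip":0.05,"x":0,"y":0,"z":0.005,"yaw":0},{"grip":0.05,"x":0,"y":0,"z":0.01,"yaw":0},{"grip":0.05,"x":0,"y":0,"z":0.015,"yaw":0},{"grip":0.05,"x":0,"y":0,"z":0.02,"yaw":0},{"grip":0.05,"x":0,"y":0,"z":0.02,"yaw":0}]'
```

```text
time_s: 33.83
ee_pos: [474.4, 243.4, 128.3]
ee_rot: [179.9, 0.2, 0.1]
force: [-0.7, 0.0, -6.1]
gripper_width: 55.0
gripper_force: 40.0
time_s: 34.25
ee_pos: [475.4, 244.2, 110.1]
ee_rot: [180.0, 0.0, 0.0]
force: [-0.3, -1.3, -6.9]
gripper_width: 55.0
gripper_force: 40.0
```

View pics/w6.png

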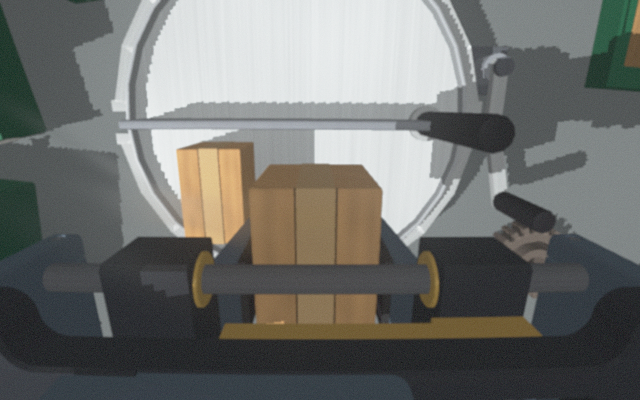

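Carton A stands flat on the deck at (215,195). The held carton is straight, with clear space beneath it. I'll use the post top at (495,132), the pivot at (497,67) and the handle top at (540,219) for the next steps.

```bash

python3 -m crank '[{"grip":0.05,"x":0,"y":0,"z":0.008,"yaw":0},{"grip":0.05,"x":0,"y":0,"z":0.016,"yaw":0},{"grip":0.05,"x":0,"y":0,"z":0.024,"yaw":0},{"grip":0.05,"x":0,"y":0,"z":0.029,"yaw":0},{"grip":0.05,"x":0,"y":0,"z":0.029,"yaw":0}]'
python3 -m crank '[{"grip":0.05,"x":0,"y":0,"z":0.002,"yaw":0},{"grip":0.055,"x":0,"y":0,"z":0.002,"yaw":0},{"grip":0.06,"x":0,"y":0,"z":0.002,"yaw":0},{"grip":0.066,"x":0,"y":0,"z":0.002,"yaw":0},{"grip":0.066,"x":0,"y":0,"z":0.002,"yaw":0}]'
python3 -m crank '[{"grip":0.066,"x":0,"y":0,"z":-0.02,"yaw":0},{"grip":0.066,"x":0,"y":0,"z":-0.05,"yaw":0},{"grip":0.08,"x":0,"y":0,"z":-0.08,"yaw":0},{"grip":0.08,"x":0,"y":0,"z":-0.11,"yaw":0},{"grip":0.08,"x":0,"y":0,"z":-0.14,"yaw":0}]'
python3 - <<'E'
from w import *
import pickle
m,w=pickle.load(open("w6.pkl","rb"));m1,_=pickle.load(open("w1.pkl","rb"))
T=camera_model("top");S=camera_model("scene")
lt=(T,(80+488/3.2,110+318/3.2));ls=(S,(370+134/4.7,195+65/4.7))
print("latch",tri([(m,(541,219)),lt,ls]),tri([(m,(541,219)),(m1,(113/1.25,157/1.25))]),onz(m,(541,219),118),onz(*lt,118),onz(*ls,118),onz(m1,(113/1.25,157/1.25),118))
print("pivot",onz(m,(497,67),55))
pt=(T,(80+362/3.2,110+203/3.2));ps=(S,(370+290/4.7,195+118/4.7))
print("post",tri([(m,(496,132)),pt,ps]),onz(m,(496,132),185),onz(*pt,185),onz(*ps,185))
b=grab_frame("top");a=grab_frame("scene");auto(T,b);np.save("t2",b);np.save("s2",a)
E
```

```text
time_s: 34.67
ee_pos: [474.6, 243.8, 79.8]
ee_rot: [179.9, 0.2, 0.0]
force: [-0.1, 0.4, -6.9]
gripper_width: 55.0
gripper_force: 40.0
time_s: 35.08
ee_pos: [476.6, 244.8, 80.6]
ee_rot: [-179.9, -0.2, 0.0]
force: [0.8, -1.6, -0.4]
gripper_width: 66.1
gripper_force: 0.0
time_s: 35.5
ee_pos: [475.7, 244.3, 221.8]
ee_rot: [-179.9, -0.1, 0.0]
force: [0.6, 0.9, 0.4]
gripper_width: 79.9
gripper_force: 0.0
latch [453.   44.4 112.4] [456.8  43.8 112.9] [458.2  47.7 118. ] [450.   42.7 118. ] [457.2  46.2 118. ] [457.7  40.1 118. ]
pivot [588.8  71.   55. ]
post [534.4 135.5 181.6] [536.8 136.3 185. ] [531.8 132.3 185. ] [536.8 138.  185. ]
```

```bash
python3 - <<'E'
from h import *
a=np.load("s2.npy");b=np.load("t2.npy")
x=cv2.resize(a[150:350,200:560],(720,400));y=cv2.resize(b[110:290,80:460],(720,341))
v=np.vstack([x,y]);v=cv2.resize(v,(583,600),interpolation=cv2.INTER_AREA);cv2.imwrite("pics/m2.png",v[:,:,::-1])
E
```

```text
(no output)
```

View pics/m2.png

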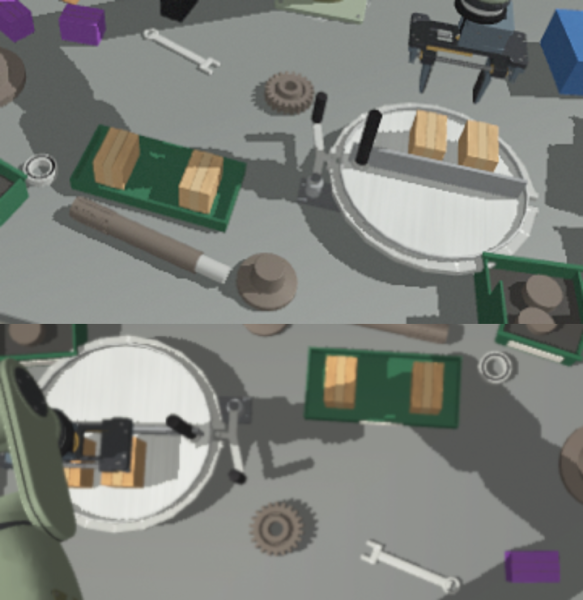

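Sorting is done: two cartons on the near deck half (top-right of the deck in the scene view) and two flat in the tray. Next is the latch.

```bash

python3 -m crank '[{"grip":0.06,"x":-0.004,"y":0.04,"z":0,"yaw":0},{"grip":0.06,"x":-0.008,"y":0.08,"z":0,"yaw":0},{"grip":0.06,"x":-0.012,"y":0.12,"z":0,"yaw":0},{"grip":0.06,"x":-0.016,"y":0.16,"z":0,"yaw":0},{"grip":0.06,"x":-0.02,"y":0.199,"z":0,"yaw":0}]' 30
python3 -m crank '[{"grip":0.06,"x":0,"y":0,"z":0.025,"yaw":0},{"grip":0.06,"x":0,"y":0,"z":0.05,"yaw":0},{"grip":0.06,"x":0,"y":0,"z":0.075,"yaw":0},{"grip":0.06,"x":0,"y":0,"z":0.1,"yaw":0},{"grip":0.06,"x":0,"y":0,"z":0.128,"yaw":0}]'
python3 -m crank '[{"grip":0.05,"x":0,"y":0,"z":0,"yaw":0},{"grip":0.04,"x":0,"y":0,"z":0,"yaw":0},{"grip":0.03,"x":0,"y":0,"z":0,"yaw":0},{"grip":0.018,"x":0,"y":0,"z":0,"yaw":0},{"grip":0.018,"x":0,"y":0,"z":0,"yaw":0}]'
python3 -m crank '[{"grip":0.018,"x":0,"y":0,"z":0,"yaw":0},{"grip":0.018,"x":0,"y":0,"z":0,"yaw":0},{"grip":0.018,"x":0,"y":0,"z":0,"yaw":0},{"grip":0.018,"x":0,"y":0,"z":0,"yaw":0},{"grip":0.018,"x":0,"y":0,"z":0,"yaw":0}]'
```

```text
time_s: 36.02
ee_pos: [455.1, 43.6, 219.5]
ee_rot: [180.0, -0.0, 0.1]
force: [0.0, -0.8, 0.7]
gripper_width: 60.2
gripper_force: 0.0
time_s: 36.43
ee_pos: [456.2, 45.0, 91.0]
ee_rot: [-180.0, -0.1, 0.0]
force: [0.4, -0.9, -0.0]
gripper_width: 60.0
gripper_force: 0.0
time_s: 36.85
ee_pos: [456.9, 45.4, 93.0]
ee_rot: [-180.0, -0.2, 0.1]
force: [-0.8, -0.3, 0.2]
gripper_width: 29.6
gripper_force: 0.0
time_s: 37.27
ee_pos: [456.6, 44.1, 92.7]
ee_rot: [179.9, -0.2, 0.1]
force: [-0.1, -5.9, 3.2]
gripper_width: 21.2
gripper_force: 30.0
```

```bash

python3 -m crank '[{"grip":0.018,"x":0.0013,"y":0.008,"z":0,"yaw":0},{"grip":0.018,"x":0.0031,"y":0.0158,"z":0,"yaw":0},{"grip":0.018,"x":0.0053,"y":0.0236,"z":0,"yaw":0},{"grip":0.018,"x":0.008,"y":0.0312,"z":0,"yaw":0},{"grip":0.018,"x":0.0111,"y":0.0387,"z":0,"yaw":0}]'
python3 -m crank '[{"grip":0.018,"x":0.0049,"y":0.0096,"z":0,"yaw":0},{"grip":0.018,"x":0.0106,"y":0.0187,"z":0,"yaw":0},{"grip":0.018,"x":0.0169,"y":0.0274,"z":0,"yaw":0},{"grip":0.018,"x":0.0221,"y":0.0336,"z":0,"yaw":0},{"grip":0.018,"x":0.0267,"y":0.0385,"z":0,"yaw":0}]'
python3 -m crank '[{"grip":0.018,"x":0,"y":0,"z":0,"yaw":0},{"grip":0.018,"x":0,"y":0,"z":0,"yaw":0},{"grip":0.018,"x":0,"y":0,"z":0,"yaw":0},{"grip":0.018,"x":0,"y":0,"z":0,"yaw":0},{"grip":0.018,"x":0,"y":0,"z":0,"yaw":0}]'
```

```text
time_s: 37.68
ee_pos: [466.7, 6.7, 92.5]
ee_rot: [-179.9, -0.0, 0.1]
force: [-1.5, 4.2, 6.8]
gripper_width: 21.5
gripper_force: 30.0
time_s: 38.1
ee_pos: [493.5, -32.1, 92.5]
ee_rot: [-179.9, 0.0, 0.1]
force: [-1.8, 4.4, 7.7]
gripper_width: 21.5
gripper_force: 30.0
time_s: 38.52
ee_pos: [494.1, -32.5, 92.6]
ee_rot: [180.0, -0.1, 0.1]
force: [-1.0, -0.9, 5.9]
gripper_width: 21.2
gripper_force: 30.0
```

```bash

python3 -m crank '[{"grip":0.03,"x":0,"y":0,"z":0,"yaw":0},{"grip":0.05,"x":0,"y":0,"z":0,"yaw":0},{"grip":0.06,"x":0,"y":0,"z":0,"yaw":0},{"grip":0.06,"x":0,"y":0,"z":-0.02,"yaw":0},{"grip":0.06,"x":0,"y":0,"z":-0.04,"yaw":0}]'
python3 -m crank '[{"grip":0.06,"x":0,"y":0,"z":-0.04,"yaw":0},{"grip":0.06,"x":0,"y":0,"z":-0.08,"yaw":0},{"grip":0.06,"x":0,"y":0,"z":-0.1,"yaw":0},{"grip":0.06,"x":0,"y":0,"z":-0.1,"yaw":0},{"grip":0.07,"x":0,"y":0,"z":-0.1,"yaw":0}]'
python3 -m crank '[{"grip":0.07,"x":0.009,"y":-0.034,"z":0,"yaw":0},{"grip":0.07,"x":0.018,"y":-0.068,"z":0,"yaw":0},{"grip":0.07,"x":0.027,"y":-0.102,"z":0,"yaw":0},{"grip":0.07,"x":0.035,"y":-0.136,"z":0,"yaw":0},{"grip":0.07,"x":0.042,"y":-0.1685,"z":0,"yaw":0}]'
python3 -m crank '[{"grip":0.07,"x":0,"y":0,"z":0.01,"yaw":0},{"grip":0.07,"x":0,"y":0,"z":0.025,"yaw":0},{"grip":0.07,"x":0,"y":0,"z":0.04,"yaw":0},{"grip":0.07,"x":0,"y":0,"z":0.055,"yaw":0},{"grip":0.07,"x":0,"y":0,"z":0.073,"yaw":0}]'
python3 -m crank '[{"grip":0.06,"x":0,"y":0,"z":0,"yaw":0},{"grip":0.05,"x":0,"y":0,"z":0,"yaw":0},{"grip":0.04,"x":0,"y":0,"z":0,"yaw":0},{"grip":0.03,"x":0,"y":0,"z":0,"yaw":0},{"grip":0.02,"x":0,"y":0,"z":0,"yaw":0}]' 40
python3 -m crank '[{"grip":0.02,"x":0,"y":0,"z":0,"yaw":0},{"grip":0.02,"x":0,"y":0,"z":0,"yaw":0},{"grip":0.02,"x":0,"y":0,"z":0,"yaw":0},{"grip":0.02,"x":0,"y":0,"z":0,"yaw":0},{"grip":0.02,"x":0,"y":0,"z":0,"yaw":0}]'
```

```text
time_s: 38.93
ee_pos: [492.5, -31.9, 130.8]
ee_rot: [-180.0, 0.2, 0.0]
force: [0.6, -0.1, -0.1]
gripper_width: 51.5
gripper_force: 0.0
time_s: 39.35
ee_pos: [494.0, -32.0, 232.2]
ee_rot: [180.0, -0.1, 0.0]
force: [-1.2, -0.9, -0.4]
gripper_width: 64.0
gripper_force: 0.0
time_s: 39.77
ee_pos: [534.6, 138.0, 228.9]
ee_rot: [180.0, 0.2, 0.0]
force: [-0.2, 0.2, -0.5]
gripper_width: 69.6
gripper_force: 0.0
time_s: 40.18
ee_pos: [534.2, 135.9, 155.8]
ee_rot: [179.9, 0.2, 0.1]
force: [0.2, 0.7, 0.3]
gripper_width: 70.2
gripper_force: 0.0
time_s: 40.6
ee_pos: [536.0, 136.6, 159.3]
ee_rot: [-180.0, -0.1, 0.0]
force: [-0.3, 0.2, 0.4]
gripper_width: 39.6
gripper_force: 0.0
time_s: 41.02
ee_pos: [535.7, 135.7, 159.0]
ee_rot: [179.9, -0.0, 0.1]
force: [-0.1, -5.5, 2.9]
gripper_width: 23.2
gripper_force: 40.0
```

```bash
python3 -c "
import numpy as np
p=np.radians(7.2*np.arange(26));X=.128*np.sin(p);Y=-.128*(1-np.cos(p))
for c in range(5):
  print([(round(X[5*c+i]-X[5*c],4),round(Y[5*c+i]-Y[5*c],4)) for i in range(1,6)])"
```

```text
[(np.float64(0.016), np.float64(-0.001)), (np.float64(0.0318), np.float64(-0.004)), (np.float64(0.0471), np.float64(-0.009)), (np.float64(0.0617), np.float64(-0.0158)), (np.float64(0.0752), np.float64(-0.0244))]
[(np.float64(0.0124), np.float64(-0.0102)), (np.float64(0.0234), np.float64(-0.022)), (np.float64(0.0328), np.float64(-0.035)), (np.float64(0.0406), np.float64(-0.0491)), (np.float64(0.0465), np.float64(-0.064))]
[(np.float64(0.004), np.float64(-0.0156)), (np.float64(0.006), np.float64(-0.0315)), (np.float64(0.006), np.float64(-0.0476)), (np.float64(0.004), np.float64(-0.0635)), (np.float64(0.0), np.float64(-0.0791))]
[(np.float64(-0.0059), np.float64(-0.0149)), (np.float64(-0.0137), np.float64(-0.029)), (np.float64(-0.0231), np.float64(-0.042)), (np.float64(-0.0341), np.float64(-0.0538)), (np.float64(-0.0465), np.float64(-0.064))]
[(np.float64(-0.0136), np.float64(-0.0086)), (np.float64(-0.0281), np.float64(-0.0155)), (np.float64(-0.0434), np.float64(-0.0204)), (np.float64(-0.0592), np.float64(-0.0234)), (np.float64(-0.0752), np.float64(-0.0244))]
```

```bash

python3 -m crank '[{"grip":0.02,"x":0.003,"y":0,"z":0,"yaw":0},{"grip":0.02,"x":0.008,"y":-0.0002,"z":0,"yaw":0},{"grip":0.02,"x":0.015,"y":-0.0009,"z":0,"yaw":0},{"grip":0.02,"x":0.023,"y":-0.0021,"z":0,"yaw":0},{"grip":0.02,"x":0.0318,"y":-0.004,"z":0,"yaw":0}]'
python3 -m crank '[{"grip":0.02,"x":0.01,"y":-0.0031,"z":0,"yaw":0},{"grip":0.02,"x":0.019,"y":-0.0065,"z":0,"yaw":0},{"grip":0.02,"x":0.028,"y":-0.0108,"z":0,"yaw":0},{"grip":0.02,"x":0.036,"y":-0.0154,"z":0,"yaw":0},{"grip":0.02,"x":0.0434,"y":-0.0204,"z":0,"yaw":0}]'

```

```text
time_s: 41.43
ee_pos: [565.7, 138.7, 159.0]
ee_rot: [179.8, 0.2, 0.2]
force: [-4.0, -8.3, 7.0]
gripper_width: 23.4
gripper_force: 40.0
time_s: 41.85
ee_pos: [612.5, 156.4, 159.0]
ee_rot: [179.5, -0.2, 0.2]
force: [4.1, -18.0, 3.2]
gripper_width: 23.0
gripper_force: 40.0
```

```bash
python3 -c "
import numpy as np
p=np.radians(np.linspace(34,106,11));X=541+128*np.sin(p);Y=264-128*np.cos(p);bx,by=610.9,160.1
for c in range(2):
  print([(round((X[5*c+i]-bx)/1e3,4).item(),round(-(Y[5*c+i]-by)/1e3,4).item()) for i in range(1,6)]);bx,by=X[5*c+5],Y[5*c+5];print(bx,by)"
```

```text
[(0.0144, -0.0076), (0.0258, -0.0189), (0.0357, -0.0316), (0.0439, -0.0454), (0.0504, -0.0601)]
661.2806554605962 220.22142165431438
[(0.0045, -0.0154), (0.0071, -0.0313), (0.0077, -0.0474), (0.0062, -0.0634), (0.0028, -0.0791)]
664.0414970801048 299.2815815445759
```

```bash

python3 -m crank '[{"grip":0.02,"x":0.013,"y":-0.0076,"z":0,"yaw":0},{"grip":0.02,"x":0.025,"y":-0.0189,"z":0,"yaw":0},{"grip":0.02,"x":0.035,"y":-0.0316,"z":0,"yaw":0},{"grip":0.02,"x":0.0435,"y":-0.0454,"z":0,"yaw":0},{"grip":0.02,"x":0.05,"y":-0.06,"z":0,"yaw":0}]'

```

```text
time_s: 42.27
ee_pos: [668.2, 215.7, 159.3]
ee_rot: [179.5, -0.9, 0.1]
force: [17.2, -15.2, -0.5]
gripper_width: 23.1
gripper_force: 40.0
```

```bash

python3 -m crank '[{"grip":0.02,"x":0,"y":0,"z":0,"yaw":0},{"grip":0.02,"x":0,"y":0,"z":0,"yaw":0},{"grip":0.02,"x":0,"y":0,"z":0,"yaw":0},{"grip":0.02,"x":0,"y":0,"z":0,"yaw":0},{"grip":0.02,"x":0,"y":0,"z":0,"yaw":0}]'
python3 - <<'E'
from h import *
a=grab_frame("scene");b=grab_frame("top");m=camera_model("wrist");w=grab_frame("wrist")
x=cv2.resize(a[150:350,370:560],(570,600)) 
save("m3.png",np.hstack([cv2.resize(b[110:290,80:270],(400,379)),cv2.resize(w[0:379,100:500],(400,379))]))
import pickle;pickle.dump((m,w,b,a),open("w7.pkl","wb"))
E
```

```text
time_s: 42.68
ee_pos: [669.5, 220.3, 159.3]
ee_rot: [-180.0, -1.2, -0.0]
force: [21.5, -2.5, -6.3]
gripper_width: 23.1
gripper_force: 40.0
```

View pics/m3.png

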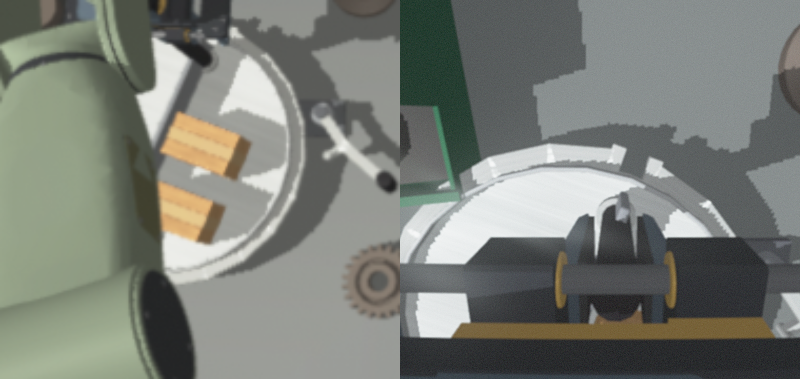

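```bash
python3 - <<'E'
from h import *
import pickle
m,w,b,a=pickle.load(open("w7.pkl","rb"));T=camera_model("top")
for X in(657,663,669.5):
    for z in(50,100,185): print(X,z,proj(m,(X,220,z)),proj(T,(X,220,z)))
# partition angle
print("part line top img z=100", onz(T,(80+160*.475,110+140*.475),100),onz(T,(80+190*.475,110+85*.475),100))
save("w7c.png",np.vstack([cv2.resize(w[170:330,220:420],(600,480),interpolation=cv2.INTER_CUBIC)]))
E
```

```text
657 50 [[315. 214.]] [[177. 138.]]
657 100 [[315. 235.]] [[172. 133.]]
657 185 [[315. 301.]] [[161. 124.]]
663 50 [[315. 207.]] [[177. 136.]]
663 100 [[315. 227.]] [[172. 131.]]
663 185 [[315. 290.]] [[161. 122.]]
669.5 50 [[315. 200.]] [[178. 133.]]
669.5 100 [[315. 218.]] [[172. 128.]]
669.5 185 [[315. 277.]] [[161. 119.]]
part line top img z=100 [536.  254.1 100. ] [608.4 220.8 100. ]
```

View pics/w7c.png

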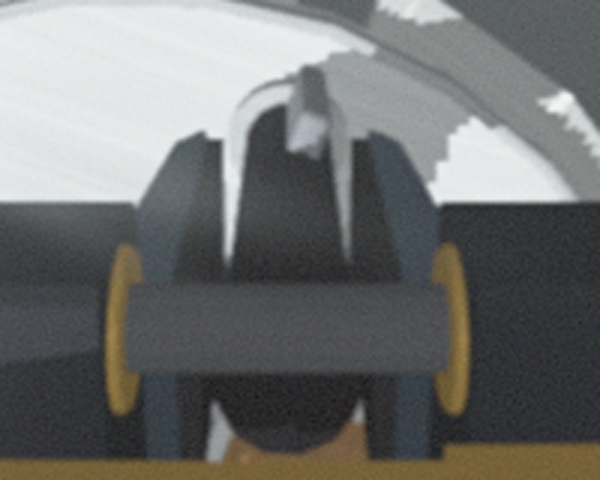

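The post sits about 12 mm off the pad centre along the tool's x. I'll regrip with the jaws closing along the tangent, then turn tool and deck together.

```bash

python3 -m crank '[{"grip":0.03,"x":0,"y":0,"z":0,"yaw":0},{"grip":0.045,"x":0,"y":0,"z":0,"yaw":0},{"grip":0.06,"x":-0.002,"y":0,"z":0,"yaw":0},{"grip":0.06,"x":-0.004,"y":0,"z":0,"yaw":0},{"grip":0.06,"x":-0.004,"y":0,"z":0,"yaw":0}]'
python3 -m crank '[{"grip":0.06,"x":0,"y":0,"z":0,"yaw":0.1},{"grip":0.06,"x":0,"y":0,"z":0,"yaw":0.2},{"grip":0.06,"x":0,"y":0,"z":0,"yaw":0.3},{"grip":0.06,"x":0,"y":0,"z":0,"yaw":0.35},{"grip":0.05,"x":0,"y":0,"z":0,"yaw":0.35}]'
python3 -m crank '[{"grip":0.04,"x":0,"y":0,"z":0,"yaw":0},{"grip":0.03,"x":0,"y":0,"z":0,"yaw":0},{"grip":0.02,"x":0,"y":0,"z":0,"yaw":0},{"grip":0.02,"x":0,"y":0,"z":0,"yaw":0},{"grip":0.02,"x":0,"y":0,"z":0,"yaw":0}]' 50
python3 -m crank '[{"grip":0.02,"x":0,"y":0,"z":0,"yaw":0},{"grip":0.02,"x":0,"y":0,"z":0,"yaw":0},{"grip":0.02,"x":0,"y":0,"z":0,"yaw":0},{"grip":0.02,"x":0,"y":0,"z":0,"yaw":0},{"grip":0.02,"x":0,"y":0,"z":0,"yaw":0}]'
python3 -c "
import numpy as np
ph=70.0
for c in range(4):
  psi=np.radians(ph-90);ax=np.array([np.cos(psi),np.sin(psi)]);ay=np.array([np.sin(psi),-np.cos(psi)])
  P=lambda f:128*np.array([np.sin(np.radians(f)),-np.cos(np.radians(f))])
  print(ph,[(round((P(ph+5.5*i)-P(ph))@ax/1e3,4),round((P(ph+5.5*i)-P(ph))@ay/1e3,4),round(-np.radians(5.5*i),3)) for i in range(1,6)]);ph+=27.5"
```

```text
time_s: 43.25
ee_pos: [655.6, 221.5, 158.3]
ee_rot: [-180.0, 0.1, 0.1]
force: [0.9, -0.4, -0.4]
gripper_width: 53.6
gripper_force: 0.0
time_s: 43.67
ee_pos: [656.2, 221.4, 158.5]
ee_rot: [-180.0, 0.0, -20.0]
force: [0.8, 0.3, 1.0]
gripper_width: 55.7
gripper_force: 0.0
time_s: 44.08
ee_pos: [656.5, 220.7, 158.4]
ee_rot: [179.9, 0.0, -20.0]
force: [0.9, 3.7, -0.6]
gripper_width: 23.5
gripper_force: 50.2
time_s: 44.5
ee_pos: [656.5, 220.8, 158.4]
ee_rot: [180.0, 0.0, -20.0]
force: [-1.0, -2.2, 0.8]
gripper_width: 23.1
gripper_force: 50.0
70.0 [(np.float64(-0.0006), np.float64(-0.0123), np.float64(-0.096)), (np.float64(-0.0024), np.float64(-0.0244), np.float64(-0.192)), (np.float64(-0.0053), np.float64(-0.0364), np.float64(-0.288)), (np.float64(-0.0093), np.float64(-0.0479), np.float64(-0.384)), (np.float64(-0.0145), np.float64(-0.0591), np.float64(-0.48))]
97.5 [(np.float64(-0.0006), np.float64(-0.0123), np.float64(-0.096)), (np.float64(-0.0024), np.float64(-0.0244), np.float64(-0.192)), (np.float64(-0.0053), np.float64(-0.0364), np.float64(-0.288)), (np.float64(-0.0093), np.float64(-0.0479), np.float64(-0.384)), (np.float64(-0.0145), np.float64(-0.0591), np.float64(-0.48))]
125.0 [(np.float64(-0.0006), np.float64(-0.0123), np.float64(-0.096)), (np.float64(-0.0024), np.float64(-0.0244), np.float64(-0.192)), (np.float64(-0.0053), np.float64(-0.0364), np.float64(-0.288)), (np.float64(-0.0093), np.float64(-0.0479), np.float64(-0.384)), (np.float64(-0.0145), np.float64(-0.0591), np.float64(-0.48))]
152.5 [(np.float64(-0.0006), np.float64(-0.0123), np.float64(-0.096)), (np.float64(-0.0024), np.float64(-0.0244), np.float64(-0.192)), (np.float64(-0.0053), np.float64(-0.0364), np.float64(-0.288)), (np.float64(-0.0093), np.float64(-0.0479), np.float64(-0.384)), (np.float64(-0.0145), np.float64(-0.0591), np.float64(-0.48))]
```

```bash

for i in 1 2 3; do python3 -m crank '[{"grip":0.02,"x":-0.0006,"y":-0.0123,"z":0,"yaw":-0.096},{"grip":0.02,"x":-0.0024,"y":-0.0244,"z":0,"yaw":-0.192},{"grip":0.02,"x":-0.0053,"y":-0.0364,"z":0,"yaw":-0.288},{"grip":0.02,"x":-0.0093,"y":-0.0479,"z":0,"yaw":-0.384},{"grip":0.02,"x":-0.0145,"y":-0.0591,"z":0,"yaw":-0.48}]'; done
```

```text
time_s: 44.92
ee_pos: [662.7, 281.4, 158.4]
ee_rot: [179.9, 0.1, 7.7]
force: [-3.0, -3.4, 3.0]
gripper_width: 23.3
gripper_force: 50.0
time_s: 45.33
ee_pos: [640.3, 337.7, 158.4]
ee_rot: [180.0, 0.2, 35.2]
force: [-3.4, -5.3, 2.6]
gripper_width: 23.2
gripper_force: 50.0
time_s: 45.75
ee_pos: [594.7, 377.4, 158.4]
ee_rot: [180.0, 0.2, 62.7]
force: [-0.4, -6.5, 1.9]
gripper_width: 23.2
gripper_force: 50.0
```

```bash

python3 -m crank '[{"grip":0.02,"x":-0.0006,"y":-0.0123,"z":0,"yaw":-0.096},{"grip":0.02,"x":-0.0024,"y":-0.0244,"z":0,"yaw":-0.192},{"grip":0.02,"x":-0.0053,"y":-0.0364,"z":0,"yaw":-0.288},{"grip":0.02,"x":-0.0088,"y":-0.0465,"z":0,"yaw":-0.37},{"grip":0.02,"x":-0.012,"y":-0.0545,"z":0,"yaw":-0.44}]'
python3 -m crank '[{"grip":0.02,"x":0,"y":-0.002,"z":0,"yaw":-0.015},{"grip":0.02,"x":-0.0002,"y":-0.004,"z":0,"yaw":-0.03},{"grip":0.02,"x":-0.0002,"y":-0.005,"z":0,"yaw":-0.04},{"grip":0.02,"x":-0.0002,"y":-0.006,"z":0,"yaw":-0.04},{"grip":0.02,"x":-0.0002,"y":-0.006,"z":0,"yaw":-0.04}]'
```

```text
time_s: 46.17
ee_pos: [540.7, 391.6, 158.4]
ee_rot: [-180.0, 0.2, 87.9]
force: [1.0, -5.3, 0.8]
gripper_width: 23.5
gripper_force: 50.0
time_s: 46.58
ee_pos: [536.6, 391.7, 158.4]
ee_rot: [179.9, 0.1, 90.0]
force: [3.0, -4.9, 0.1]
gripper_width: 23.2
gripper_force: 50.0
```

```bash

python3 -m crank '[{"grip":0.02,"x":0,"y":-0.001,"z":0,"yaw":0},{"grip":0.02,"x":0,"y":-0.002,"z":0,"yaw":0},{"grip":0.02,"x":0,"y":-0.003,"z":0,"yaw":0},{"grip":0.02,"x":0,"y":-0.004,"z":0,"yaw":0},{"grip":0.02,"x":0,"y":-0.004,"z":0,"yaw":0}]'
python3 -m crank '[{"grip":0.02,"x":0,"y":-0.001,"z":0,"yaw":0},{"grip":0.02,"x":0,"y":-0.002,"z":0,"yaw":0},{"grip":0.02,"x":0,"y":-0.003,"z":0,"yaw":0},{"grip":0.02,"x":0,"y":-0.003,"z":0,"yaw":0},{"grip":0.02,"x":0,"y":-0.003,"z":0,"yaw":0}]'
```

```text
time_s: 47.0
ee_pos: [536.6, 391.7, 158.5]
ee_rot: [179.4, 0.0, 89.9]
force: [14.9, -5.1, -3.8]
gripper_width: 23.3
gripper_force: 50.1
time_s: 47.42
ee_pos: [536.6, 391.7, 158.4]
ee_rot: [179.1, -0.0, 89.9]
force: [22.6, -5.0, -7.1]
gripper_width: 23.3
gripper_force: 50.1
```

At the stop (position holds at 536.6 under 22 N). Now release and go to the latch.

```bash

python3 -m crank '[{"grip":0.02,"x":0,"y":0.003,"z":0,"yaw":0},{"grip":0.02,"x":0,"y":0.006,"z":0,"yaw":0},{"grip":0.035,"x":0,"y":0.0065,"z":0,"yaw":0},{"grip":0.05,"x":0,"y":0.0065,"z":0,"yaw":0},{"grip":0.065,"x":0,"y":0.0065,"z":0,"yaw":0}]'
python3 -m crank '[{"grip":0.065,"x":0,"y":0,"z":0,"yaw":0},{"grip":0.065,"x":0,"y":0,"z":-0.02,"yaw":0},{"grip":0.065,"x":0,"y":0,"z":-0.05,"yaw":0},{"grip":0.065,"x":0,"y":0,"z":-0.08,"yaw":0},{"grip":0.065,"x":0,"y":0,"z":-0.1,"yaw":0}]'
for i in 1 2 3; do python3 -m crank '[{"grip":0.06,"x":-0.028,"y":-0.003,"z":0,"yaw":0},{"grip":0.06,"x":-0.056,"y":-0.006,"z":0,"yaw":0},{"grip":0.06,"x":-0.085,"y":-0.008,"z":0,"yaw":0},{"grip":0.06,"x":-0.113,"y":-0.011,"z":0,"yaw":0},{"grip":0.06,"x":-0.1413,"y":-0.0145,"z":0,"yaw":0}]' | sed -n 2,3p; done
for i in 1 2; do python3 -m crank '[{"grip":0.06,"x":0,"y":0,"z":0,"yaw":0.1},{"grip":0.06,"x":0,"y":0,"z":0,"yaw":0.2},{"grip":0.06,"x":0,"y":0,"z":0,"yaw":0.3},{"grip":0.06,"x":0,"y":0,"z":0,"yaw":0.4},{"grip":0.06,"x":0,"y":0,"z":0,"yaw":0.4625}]'; done
python3 - <<'E'
from h import *
go(494,-32.5,92)
T=camera_model("top");b=grab_frame("top");np.save("t3",b)
w=grab_frame("wrist");save("w8.png",np.vstack([cv2.resize(b[110:290,80:460],(640,303)),w[:290]]))
E
```

```text
time_s: 47.83
ee_pos: [534.7, 393.7, 158.5]
ee_rot: [-180.0, -0.1, 90.0]
force: [-0.0, 0.2, -0.0]
gripper_width: 40.3
gripper_force: 0.0
time_s: 48.25
ee_pos: [535.1, 393.9, 261.6]
ee_rot: [179.8, -0.2, 90.0]
force: [-0.1, 1.3, 0.1]
gripper_width: 64.9
gripper_force: 0.0
ee_pos: [519.8, 251.0, 258.6]
ee_rot: [180.0, -0.0, 90.1]
ee_pos: [505.5, 109.6, 258.7]
ee_rot: [180.0, -0.0, 90.1]
ee_pos: [491.1, -31.7, 258.7]
ee_rot: [179.9, -0.0, 90.0]
time_s: 49.92
ee_pos: [491.4, -30.5, 258.6]
ee_rot: [180.0, -0.0, 63.3]
force: [0.1, -0.5, -0.0]
gripper_width: 59.6
gripper_force: 0.0
time_s: 50.33
ee_pos: [491.4, -30.4, 258.6]
ee_rot: [-180.0, -0.0, 36.8]
force: [-0.1, -0.9, 0.1]
gripper_width: 60.2
gripper_force: 0.0
tool shift m [0.0007 0.0033 0.1666] yaw tool [-1.79998179e+02 -4.87345308e-02  3.67925978e+01]
```

View pics/w8.png

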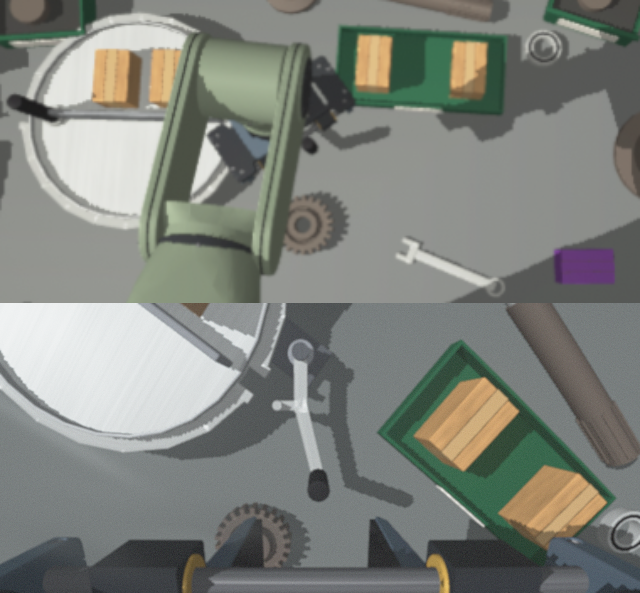

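The deck is turned with both fuller cartons on the counter side. The latch handle is open at lower-view pixel (318,183), between the fingers. That was my last picture: I've viewed 15, one over the limit of 14. Now to close the latch.

```bash

python3 -m crank '[{"grip":0.06,"x":0.001,"y":0.003,"z":0.025,"yaw":0},{"grip":0.06,"x":0.001,"y":0.003,"z":0.06,"yaw":0},{"grip":0.06,"x":0.001,"y":0.003,"z":0.095,"yaw":0},{"grip":0.06,"x":0.001,"y":0.003,"z":0.13,"yaw":0},{"grip":0.06,"x":0.001,"y":0.003,"z":0.1665,"yaw":0}]'
python3 -m crank '[{"grip":0.05,"x":0,"y":0,"z":0,"yaw":0},{"grip":0.04,"x":0,"y":0,"z":0,"yaw":0},{"grip":0.03,"x":0,"y":0,"z":0,"yaw":0},{"grip":0.018,"x":0,"y":0,"z":0,"yaw":0},{"grip":0.018,"x":0,"y":0,"z":0,"yaw":0}]' 40
python3 -m crank '[{"grip":0.018,"x":0,"y":0,"z":0,"yaw":0},{"grip":0.018,"x":0,"y":0,"z":0,"yaw":0},{"grip":0.018,"x":0,"y":0,"z":0,"yaw":0},{"grip":0.018,"x":0,"y":0,"z":0,"yaw":0},{"grip":0.018,"x":0,"y":0,"z":0,"yaw":0}]'
python3 - <<'E'
from h import *
s=state();p=s["ee_pos"][:2];psi=np.radians(s["ee_rot"][2]);P=np.array([590,62.]);print(p,np.linalg.norm(p-P),np.degrees(np.arctan2(*(p-P)[::-1]))%360)
h=p-P
for th in np.arange(.05,.71,.05):
    c,q=np.cos(-th),np.sin(-th);d=np.array([[c,-q],[q,c]])@h-h
    print(round(th,2),(d@[np.cos(psi),np.sin(psi)]/1e3).round(4),(d@[np.sin(psi),-np.cos(psi)]/1e3).round(4),(p+d).round(1))
E
```

```text
time_s: 50.85
ee_pos: [494.3, -32.4, 91.1]
ee_rot: [179.9, -0.1, 37.1]
force: [0.6, 0.2, -0.3]
gripper_width: 60.1
gripper_force: 0.0
time_s: 51.27
ee_pos: [495.7, -32.8, 94.2]
ee_rot: [179.8, -0.2, 37.0]
force: [0.9, -0.9, 0.3]
gripper_width: 29.7
gripper_force: 0.0
time_s: 51.68
ee_pos: [495.0, -32.7, 93.5]
ee_rot: [179.9, -0.1, 37.0]
force: [-0.4, 1.1, 7.0]
gripper_width: 21.0
gripper_force: 40.0
[495.01246044 -32.67395826] 134.11111454285717 224.90526876149752
0.05 -0.0008 -0.0067 [490.4 -27.8]
0.1 -0.0012 -0.0134 [486.  -22.7]
0.15 -0.0013 -0.0201 [481.9 -17.4]
0.2 -0.001 -0.0268 [478.1 -11.9]
0.25 -0.0004 -0.0334 [474.5  -6.2]
0.3 0.0005 -0.0401 [ 4.713e+02 -4.000e-01]
0.35 0.0017 -0.0467 [468.3   5.6]
0.4 0.0033 -0.0532 [465.6  11.8]
0.45 0.0052 -0.0596 [463.3  18.1]
0.5 0.0074 -0.0659 [461.3  24.5]
0.55 0.0099 -0.0722 [459.5  30.9]
0.6 0.0128 -0.0782 [458.1  37.5]
0.65 0.0159 -0.0842 [457.1  44.1]
0.7 0.0193 -0.0899 [456.4  50.8]
```

```bash

python3 -m crank '[{"grip":0.018,"x":-0.001,"y":-0.0094,"z":0,"yaw":0},{"grip":0.018,"x":-0.0013,"y":-0.0188,"z":0,"yaw":0},{"grip":0.018,"x":-0.0009,"y":-0.0281,"z":0,"yaw":0},{"grip":0.018,"x":0.0001,"y":-0.0374,"z":0,"yaw":0},{"grip":0.018,"x":0.0017,"y":-0.0467,"z":0,"yaw":0}]'
python3 -m crank '[{"grip":0.018,"x":0.0022,"y":-0.0091,"z":0,"yaw":0},{"grip":0.018,"x":0.0052,"y":-0.018,"z":0,"yaw":0},{"grip":0.018,"x":0.0087,"y":-0.0267,"z":0,"yaw":0},{"grip":0.018,"x":0.0117,"y":-0.0327,"z":0,"yaw":0},{"grip":0.018,"x":0.0142,"y":-0.0375,"z":0,"yaw":0}]'
python3 -m crank '[{"grip":0.018,"x":0,"y":0,"z":0,"yaw":0},{"grip":0.018,"x":0,"y":0,"z":0,"yaw":0},{"grip":0.018,"x":0,"y":0,"z":0,"yaw":0},{"grip":0.018,"x":0,"y":0,"z":0,"yaw":0},{"grip":0.018,"x":0,"y":0,"z":0,"yaw":0}]'
```

```text
time_s: 52.1
ee_pos: [467.4, 4.2, 93.2]
ee_rot: [179.8, 0.0, 36.9]
force: [-2.9, -7.1, 6.5]
gripper_width: 21.2
gripper_force: 40.0
time_s: 52.52
ee_pos: [456.2, 43.5, 92.9]
ee_rot: [179.9, -0.0, 37.0]
force: [-2.1, -5.3, 6.0]
gripper_width: 21.3
gripper_force: 40.0
time_s: 52.93
ee_pos: [456.0, 43.8, 92.8]
ee_rot: [180.0, -0.0, 37.0]
force: [-2.2, -2.0, 6.3]
gripper_width: 21.3
gripper_force: 40.0
```

```bash

for i in 1 2; do python3 -m crank '[{"grip":0.018,"x":0.0005,"y":-0.0009,"z":0,"yaw":0},{"grip":0.018,"x":0.001,"y":-0.0018,"z":0,"yaw":0},{"grip":0.018,"x":0.0015,"y":-0.0027,"z":0,"yaw":0},{"grip":0.018,"x":0.002,"y":-0.0035,"z":0,"yaw":0},{"grip":0.018,"x":0.002,"y":-0.0035,"z":0,"yaw":0}]'; done
```

```text
time_s: 53.35
ee_pos: [455.9, 44.9, 92.9]
ee_rot: [179.7, 0.2, 37.1]
force: [-0.5, -15.2, 6.4]
gripper_width: 21.3
gripper_force: 40.0
time_s: 53.77
ee_pos: [455.7, 45.0, 92.8]
ee_rot: [179.3, 0.4, 37.3]
force: [1.2, -31.8, 5.6]
gripper_width: 21.4
gripper_force: 40.0
```

```bash

python3 -m crank '[{"grip":0.018,"x":-0.0015,"y":0.0025,"z":0,"yaw":0},{"grip":0.018,"x":-0.003,"y":0.0048,"z":0,"yaw":0},{"grip":0.035,"x":-0.003,"y":0.0048,"z":0,"yaw":0},{"grip":0.05,"x":-0.003,"y":0.0048,"z":0,"yaw":0},{"grip":0.06,"x":-0.003,"y":0.0048,"z":0,"yaw":0}]'
python3 -m crank '[{"grip":0.06,"x":0,"y":0,"z":0,"yaw":0},{"grip":0.06,"x":0,"y":0,"z":0,"yaw":0},{"grip":0.06,"x":0,"y":0,"z":-0.03,"yaw":0},{"grip":0.06,"x":0,"y":0,"z":-0.06,"yaw":0},{"grip":0.06,"x":0,"y":0,"z":-0.1,"yaw":0}]'
python3 -m crank '[{"grip":0.06,"x":-0.02,"y":0.02,"z":-0.02,"yaw":0},{"grip":0.06,"x":-0.04,"y":0.04,"z":-0.04,"yaw":0},{"grip":0.06,"x":-0.05,"y":0.06,"z":-0.05,"yaw":0},{"grip":0.06,"x":-0.05,"y":0.06,"z":-0.05,"yaw":0},{"grip":0.06,"x":-0.05,"y":0.06,"z":-0.05,"yaw":0}]'
python3 - <<'E'
from w import *
T=camera_model("top");b=grab_frame("top")
# black handle blob near home, and tan blobs
for n,lo,hi in(("black",(0,0,0),(180,120,40)),("tan",(10,80,120),(26,255,255))):
    k=cv2.inRange(cv2.cvtColor(b,cv2.COLOR_RGB2HSV),lo,hi);_,l,st,ce=cv2.connectedComponentsWithStats(k)
    for s,c in zip(st[1:],ce[1:]):
        if 25<s[4]<1500 and 80<c[0]<420 and 110<c[1]<260: print(n,c.round(1),s[4],onz(T,c,118 if n=="black" else 64))
b0=np.load("t0.npy");x,y=int(80+488/3.2),int(110+318/3.2)
print("handle patch diff to start",np.abs(b[y-8:y+8,x-8:x+8].astype(int)-b0[y-8:y+8,x-8:x+8]).mean())
E
```

```text
time_s: 54.18
ee_pos: [455.6, 46.7, 92.0]
ee_rot: [-180.0, -0.0, 37.0]
force: [-0.1, 0.6, 0.2]
gripper_width: 38.5
gripper_force: 0.0
time_s: 54.6
ee_pos: [453.9, 46.6, 191.3]
ee_rot: [-179.8, 0.3, 37.0]
force: [1.0, 0.4, -0.5]
gripper_width: 59.8
gripper_force: 0.0
time_s: 55.02
ee_pos: [451.9, -31.9, 242.2]
ee_rot: [180.0, -0.1, 36.9]
force: [-0.1, 0.8, -0.7]
gripper_width: 60.1
gripper_force: 0.0
black [100.  174.5] 122 [534.9 392.9 118. ]
black [262.9 187.8] 72 [509. -35. 118.]
tan [301.3 147.1] 669 [ 634.6 -131.5   64. ]
tan [357.7 150.9] 689 [ 627.3 -289.9   64. ]
tan [146. 156.] 707 [598.8 298.2  64. ]
tan [179.6 155.9] 695 [601.6 206.   64. ]
handle patch diff to start 37.5
```

```bash

for i in 1 2; do python3 -m crank '[{"grip":0.06,"x":-0.02,"y":0.027,"z":0,"yaw":0},{"grip":0.06,"x":-0.04,"y":0.054,"z":0,"yaw":0},{"grip":0.06,"x":-0.06,"y":0.08,"z":0,"yaw":0},{"grip":0.06,"x":-0.08,"y":0.107,"z":0,"yaw":0},{"grip":0.06,"x":-0.1,"y":0.133,"z":0,"yaw":0}]'|sed -n 2p;done
python3 - <<'E'
from w import *
for n,f,(x,y),r in(("top","t0.npy",(232,209),9),("scene","s0.npy",(398,214),9)):
    b=grab_frame(n);b0=np.load(f);p=lambda q:q[y-r:y+r,x-r:x+r].astype(int)
    print(n,"diff",np.abs(p(b)-p(b0)).mean())
    d0=(p(b0).max(2)<45);d=(p(b).max(2)<45);print("dark centroid start/now",np.argwhere(d0).mean(0),d0.sum(),np.argwhere(d).mean(0) if d.any() else None,d.sum())
E
```

```text
ee_pos: [451.6, -197.9, 240.6]
ee_pos: [452.3, -364.4, 240.3]
top diff 1.8837448559670782
dark centroid start/now [10.66666667 13.76190476] 21 [10.66666667 13.76190476] 21
scene diff 26.061728395061728
dark centroid start/now [10.92405063  7.37974684] 79 [10.87179487  7.46153846] 78
```

```bash
python3 -c "
from workcell import *
print(job_done())"
```

```text
the job is handed in; nothing more can be done
None
```

I handed the job in without a verdict back: the two fuller cartons (about 0.69 and 0.64 kg) went round to the counter side on the deck, the two lighter ones (about 0.25 and 0.11 kg) are in the tray, the turntable was pushed to its far stop and the latch handle sits exactly where it started; I viewed 15 pictures, one over the limit of 14.

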